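# Ready the cleaned panel painting for its photograph

## Robot

A 6-joint arm with a two-finger parallel gripper is mounted at the origin on the work surface. World frame = base frame: x ahead of the robot, y to its left, z up, the work surface at z = 0. Lengths are in mm, angles in rad, forces in N, time in s.
With the tool pointing down it reaches from about 300 to 825 mm from the base axis. Payload 5.4 kg.
Tool frame: the origin (TCP) lies between the finger pads; the fingertips stand 19 mm ahead of it and the grasp point (between the pads) is the TCP; z points along the fingers, y is the line along which they close (so a half turn about z gives the same grasp; the last joint's range is limited). The gripper opens to 92 mm and grips with 3 to 60 N. Pads are 20 mm wide; open, the fingers measure 128 mm over their backs; the gripper's body (75 mm by 189 mm) begins 69 mm behind the grasp point.
Start: joints at [-1.516, 0.158, 1.597, -0, 1.386, -0.21], TCP at [150.463, -554.948, 233.601] pointing down, gripper open.
Joint ranges: [-2.91, 2.91], [-0.94, 2.29], [0.18, 2.7], [-1.29, 4.43], [0.17, 2.64], [-3, 3]. Speed limits (rad/s): [2.57, 2.57, 3.14, 3.14, 3.14, 3.14].

## Interface

Orientations are given as a rotation vector (axis times angle).
In Python, from workcell import arm gives the robot as it stands.
- The arm moves only by the tool carry_out, never from a script. Its argument "targets" is a list of rows, each an object with "slide": the shift along the tool's x, y, z in cm, a list of three; "roll": the turn about the tool's z in rad. A call has 1 to 20 rows; each row shifts and turns the commanded pose from where the row before left it, along the tool's axes as they then stand; what a row does not reach is not made up. A row lasts 1/12 s, in which the tool goes at most 41.7 mm and 7.16 degrees, less where a joint would pass 70% of its speed; a pose out of reach is approached as far as the arm can. A call is refused whole if a number of a shift passes 4.17 or a number of a turn 0.125, either way. A call with a gripper value outside its range is refused whole. "claw" is the closure, from -1 (fully open) to 1 (shut), set as the call begins (left out, the last holds). The fingers move at their own pace and stop on an object; the grip force is fixed at half the most. Time passes only in rows, so rows that do not move let the fingers close. It gives the time, the measured TCP pose, the force, the opening and the grip force at its end, in the units of the state.
- arm.get_obs(): the state, without advancing time (a new reading comes with each control period).
- arm.capture(name): name is "scene" or "side" or "wrist"; returns (picture, depth): 480x640x3 uint8, red, green, blue; 480x640 float32, mm along the optical axis (not along the pixel's ray), 0 where there is no reading.
- arm.camera_params(name): a dict with "intrinsics" (3x3 intrinsics, pixels), "xyz" and "orientation" of the camera in the world; the wrist camera has in their place "T_tool_cam" (4x4, takes a point from camera to tool coordinates, whose origin is the TCP and whose axes are the flange's). Camera axes: x right, y up, looking along -z (the intrinsics and any distortion apply to the point x, -y, -z); pixel columns grow to the right and rows downward; lengths in mm; the calibration is good to about 2 mm. A picture is of the moment at which its call begins: read the wrist's pose just before it. camera_params takes no time and is no camera call.
- arm.job_done(): hands the job in; it is judged then, once.
Trained networks look in the newest picture that a camera, given by its name, has taken for a name from the list of things; names that differ only in an ending like _2 or _b are one class to them, and where a whole thing is asked for, a point or a joint stands for the part that bears it (a point fixed in the world has none). Each returns a list of dicts, best first, with "conf" (0 to 1); they miss things now and then, are a little off and sometimes report something else, mostly with a low value. They report only what shows in the picture. A call takes as long as a camera call.
- arm.trace(camera, thing): "pixels" (480x640 bool, what is visible of it) and "bbox" ([left, top, right, bottom] in pixels, round what is visible of it).
The state is a dict: "time": time; "joint_positions": joint angles; "dq": joint speeds; "tau": joint torques, N m; "tcp_pos": TCP position; "ee_rot": TCP orientation; "force": force on the tool from outside, world axes, zero at the start; "ft_torque": the same for the moment, N m; "grip_width": finger opening in mm; "gripper_force": force on a finger pad.
Only numpy, scipy, OpenCV 4.12 (cv2) and the standard library are available. Lean on these libraries where they do the work, as an engineer would, in place of code of your own. Each camera call takes 0.05 s, during which the arm holds its last target. There are 200 camera calls.

## Task

The cleaning of this panel painting is finished; get the bench ready for its photograph. Hang every wet brush from the blue caddy by the eye in its handle on a peg of the drying rail, one brush to a peg, bristles down, and lay the scale bar flat and flush against the middle of the painting's front (robot-side) long edge and the colour bar flat and flush against the middle of its left short edge. Do not touch the painting with the gripper, and leave everything else where it is.

Things in the scene. Friction and masses are not known exactly. Their poses are not given: they have to be found in the camera images.
- rail: Pale wooden drying rail, fixed. Plank foot 120 x 400 mm; two uprights carry a crossbar 40 mm tall and 18 mm thick, its top (the rail's highest part) 210 mm above the table. Origin on the table below the middle of the crossbar's front face; -x is the way the five pegs point (towards the robot), y runs along the crossbar, z up. A 20 mm high drip tray lies below the pegs.
- middle_peg (a point): Root of the middle peg, on its axis, at the crossbar's front face, 190 mm above the table; axes as the rail's. Five round-ended dowel pegs, 8 mm thick, 62 mm long, have roots 70 mm apart along y (-140, -70, 0, 70, 140 mm from here) and run along (-cos 12deg, 0, +sin 12deg), rising towards the tip. Nothing stands above or between them.
- caddy: Blue rinse caddy, fixed: block 204 x 70 mm, 50 mm tall, with five slots side by side along its x axis, 40 mm apart (centres at x = -80, -40, 0, 40, 80 mm). Each slot is 24 mm along x and 58 mm along y, its floor 5 mm above the table. Origin under its centre. Each wet brush stands in one slot, handle up; some slots are empty.
- painting: Small panel painting on a black mat, fixed: bare wooden panel 150 mm (x) by 200 mm (y), 15 mm thick (16 mm with its paint), origin under its centre, z up. Its front edge is the long face at x = -75 mm (nearest the robot); its left edge is the short face at y = +100 mm (the robot's left).
- scale_bar: Loose aluminium scale bar with black and white squares, 160 mm (x) by 28 mm (y) by 8 mm thick, about 100 g, lying flat with its marks up on the table or mat; origin under its centre, z up.
- colour_bar: Loose grey plastic colour bar with coloured and grey patches, 110 mm (x) by 28 mm (y) by 8 mm thick, about 80 g, lying flat with its patches up; origin under its centre, z up.
- brush1: Flat brush, may be absent; about 60 g, 166 mm long, standing bristles down in a caddy slot. Origin under the middle of the bristle ends; z up the handle, y across its width, x through its thickness. Bristles and ferrule 51 (y) x 18.5 mm (x), up to z = 62 mm; neck 20 mm wide; the handle ends in a wooden paddle 32 mm wide (y), 10 mm thick, from z = 102 to 166 mm, the eye through it along x.
- brush1_eye (a point): Centre of this brush's hanging eye, 146 mm above its bristle ends: a slot 16 mm wide (y) and 24 mm tall (z = 134 to 158 mm), open right through along the brush's x. May be absent. Hung on a peg it rests with the eye's top on the peg, so this point lies about 8 mm below the peg's axis.
- brush2: Flat brush, may be absent; about 60 g, 166 mm long, standing bristles down in a caddy slot. Origin under the middle of the bristle ends; z up the handle, y across its width, x through its thickness. Bristles and ferrule 51 (y) x 18.5 mm (x), up to z = 62 mm; neck 20 mm wide; the handle ends in a wooden paddle 32 mm wide (y), 10 mm thick, from z = 102 to 166 mm, the eye through it along x.
- brush2_eye (a point): Centre of this brush's hanging eye, 146 mm above its bristle ends: a slot 16 mm wide (y) and 24 mm tall (z = 134 to 158 mm), open right through along the brush's x. May be absent. Hung on a peg it rests with the eye's top on the peg, so this point lies about 8 mm below the peg's axis.
- brush3: Flat brush, may be absent; about 60 g, 166 mm long, standing bristles down in a caddy slot. Origin under the middle of the bristle ends; z up the handle, y across its width, x through its thickness. Bristles and ferrule 51 (y) x 18.5 mm (x), up to z = 62 mm; neck 20 mm wide; the handle ends in a wooden paddle 32 mm wide (y), 10 mm thick, from z = 102 to 166 mm, the eye through it along x.
- brush3_eye (a point): Centre of this brush's hanging eye, 146 mm above its bristle ends: a slot 16 mm wide (y) and 24 mm tall (z = 134 to 158 mm), open right through along the brush's x. May be absent. Hung on a peg it rests with the eye's top on the peg, so this point lies about 8 mm below the peg's axis.
- brush4: Flat brush, may be absent; about 60 g, 166 mm long, standing bristles down in a caddy slot. Origin under the middle of the bristle ends; z up the handle, y across its width, x through its thickness. Bristles and ferrule 51 (y) x 18.5 mm (x), up to z = 62 mm; neck 20 mm wide; the handle ends in a wooden paddle 32 mm wide (y), 10 mm thick, from z = 102 to 166 mm, the eye through it along x.
- brush4_eye (a point): Centre of this brush's hanging eye, 146 mm above its bristle ends: a slot 16 mm wide (y) and 24 mm tall (z = 134 to 158 mm), open right through along the brush's x. May be absent. Hung on a peg it rests with the eye's top on the peg, so this point lies about 8 mm below the peg's axis.
- brush5: Flat brush, may be absent; about 60 g, 166 mm long, standing bristles down in a caddy slot. Origin under the middle of the bristle ends; z up the handle, y across its width, x through its thickness. Bristles and ferrule 51 (y) x 18.5 mm (x), up to z = 62 mm; neck 20 mm wide; the handle ends in a wooden paddle 32 mm wide (y), 10 mm thick, from z = 102 to 166 mm, the eye through it along x.
- brush5_eye (a point): Centre of this brush's hanging eye, 146 mm above its bristle ends: a slot 16 mm wide (y) and 24 mm tall (z = 134 to 158 mm), open right through along the brush's x. May be absent. Hung on a peg it rests with the eye's top on the peg, so this point lies about 8 mm below the peg's axis.
- vial_a: Small glass vial, 24 mm across, 45 mm tall; a bystander to be left alone. Origin under its centre.
- vial_b: Small glass vial, 24 mm across, 45 mm tall; a bystander to be left alone. Origin under its centre.
- tape_roll: Yellow roll of tape lying flat, 84 mm across, 22 mm tall; a bystander to be left alone. Origin under its centre.
- weight: Dark steel weight 50 x 50 x 34 mm with a brass knob on top, 46 mm tall in all; a bystander to be left alone. Origin under its centre.
- solvent: Amber bottle, 56 mm across, 120 mm tall; a bystander to be left alone. Origin under its centre.
- resin_jar: Glass jar with white lid, 68 mm across, 75 mm tall; a bystander to be left alone. Origin under its centre.
- loupe: White loupe standing on its wide end, 52 mm across, 34 mm tall; a bystander to be left alone. Origin under its centre.

How it is judged:
By the outcome, as a careful person would: the job done as asked, in the order asked, and still so for the second after the job is handed in, with the robot touching nothing.
Of brush1, brush2, brush3, brush4, brush5 only 3 to 5 are there at a start; the rules pass over those that are not, and their reading is None.
At some moment in a run one of scale_bar, colour_bar may be knocked a few centimetres aside while the robot is not near it.
It also fails if it takes over 210 s, if anything falls off the work surface, if the arm or the gripper's body presses on something with over 40 N, if the wrist force passes 120 N, or if a joint passes its speed limit or range.

## Working session

There is one attempt and no reset: what is moved stays moved. The work goes in short steps, Python scripts to look and compute and a tool call to move; the robot and the scene stay as the last step left them, time stands still between calls to the robot, and variables do not carry over. Pictures are saved under pics/ and viewed, at most 15 in all, crops included, and the job is handed in when it is done.

Besides the shell and the picture viewer there is one more tool, called after "Call:" by a JSON object that holds its "api" and its "payload", one argument or row to a line. carry_out: Moves the arm, as the interface text tells. Its arguments: {"type":"object","properties":{"targets":{"type":"array","items":{"type":"object","properties":{"slide":{"type":"array","items":{"type":"number"}},"roll":{"type":"number"}}}},"claw":{"type":"number"}},"required":["targets"]}

```bash
ls; mkdir -p pics
cat > h.py <<'E'
import numpy as np, cv2
from scipy.spatial.transform import Rotation as R
from workcell import arm
def cap(n, save=None):
    o=arm.get_obs(); im,d=arm.capture(n)
    if save: cv2.imwrite('pics/'+save,im[:,:,::-1])
    return o,im,d
def pose(n,o):
    p=arm.camera_params(n); K=np.array(p['intrinsics'])
    if n=='wrist':
        T=np.eye(4);T[:3,:3]=R.from_rotvec(o['ee_rot']).as_matrix();T[:3,3]=o['tcp_pos'];T=T@np.array(p['T_tool_cam'])
    else:
        T=np.eye(4);q=np.array(p['orientation']);T[:3,:3]=q if q.shape==(3,3) else R.from_rotvec(q).as_matrix();T[:3,3]=p['xyz']
    return K,T
def cloud(n,o,d):
    K,T=pose(n,o);v,u=np.mgrid[:480,:640]
    P=np.stack([(u-K[0,2])/K[0,0]*d,-(v-K[1,2])/K[1,1]*d,-d],-1)
    W=P@T[:3,:3].T+T[:3,3]; W[d<=0]=np.nan
    return W
def rect(W,m,z0,z1):
    q=W[m]; q=q[(q[:,2]>z0)&(q[:,2]<z1)]
    if len(q)<20: return None
    (c,s,a)=cv2.minAreaRect(q[:,:2].astype(np.float32)); return np.round(c,1),np.round(s,1),round(a,1),np.round(np.median(q[:,2]),1),len(q)
E
python3 - <<'E'
from h import *
print(arm.get_obs())
for n in ['scene','side','wrist']:
    print(n,arm.camera_params(n))
for n in ['scene','side']:
    o,im,d=cap(n,n+'0.png');W=cloud(n,o,d);np.save(n+'W.npy',W)
    for t in ['rail','caddy','painting','scale_bar','colour_bar','brush1','brush1_eye','vial_a','tape_roll','weight','solvent','resin_jar','loupe']:
        for r in arm.trace(n,t)[:6]:
            m=r['pixels'];q=W[m];print(n,t,round(r['conf'],2),np.round(r['bbox']),rect(W,m,-10,400))
E
```

```text
pics
{'time': 0.0, 'joint_positions': array([-1.51606013e+00,  1.59039584e-01,  1.59822969e+00,  8.19845035e-06,
        1.38616401e+00, -2.10137270e-01]), 'dq': array([-7.17685184e-04, -8.87108197e-04,  6.13867728e-04,  6.08271574e-05,
        2.84059032e-05,  4.35053566e-04]), 'tau': array([ 2.68415115e-04, -3.85563540e+01, -3.22108948e+01,  7.02084973e-02,
        3.79168941e-02, -1.19603988e-04]), 'tcp_pos': array([ 150.45637498, -554.36352447,  232.62546565]), 'ee_rot': array([-3.11226385e+00, -4.14602487e-01, -2.36906711e-04]), 'force': array([-0.29693267, -1.08433782,  1.80344984]), 'ft_torque': array([-0.00990151,  0.0743312 ,  0.01356715]), 'gripper_force': 0.0, 'grip_width': 91.81743592326478}
scene {'intrinsics': array([[535.3109923 ,   0.        , 321.56029336],
       [  0.        , 535.3109923 , 237.5792176 ],
       [  0.        ,   0.        ,   1.        ]]), 'xyz': array([1016.15627059,  461.6822436 , 1043.6338346 ]), 'orientation': array([0.311111  , 0.79970222, 2.27712472])}
side {'intrinsics': array([[458.53964007,   0.        , 316.06925309],
       [  0.       
[... 4587 characters left out ...]
, 131)
side tape_roll 0.75 [369. 281. 402. 314.] (array([382.3,   3.9]), array([83.5, 83.2]), 70.1, np.float64(18.2), 642)
side weight 0.71 [401. 181. 421. 199.] (array([ 328.3, -368.2]), array([51.2, 55.3]), 18.0, np.float64(29.8), 326)
side weight 0.41 [287. 289. 350. 315.] (array([538.8,  43.3]), array([ 36.2, 158.8]), 86.1, np.float64(6.0), 674)
side solvent 0.94 [250. 177. 271. 218.] (array([ 771.1, -262.7]), array([ 55. , 137.2]), 25.9, np.float64(66.3), 637)
side resin_jar 0.55 [210. 259. 240. 296.] (array([770. ,  50.5]), array([ 66.5, 212. ]), 29.7, np.float64(63.6), 875)
side loupe 0.81 [280. 162. 299. 181.] (array([ 711.1, -382.8]), array([48.3, 45.8]), 0.1, np.float64(24.3), 225)
```

View pics/scene0.png

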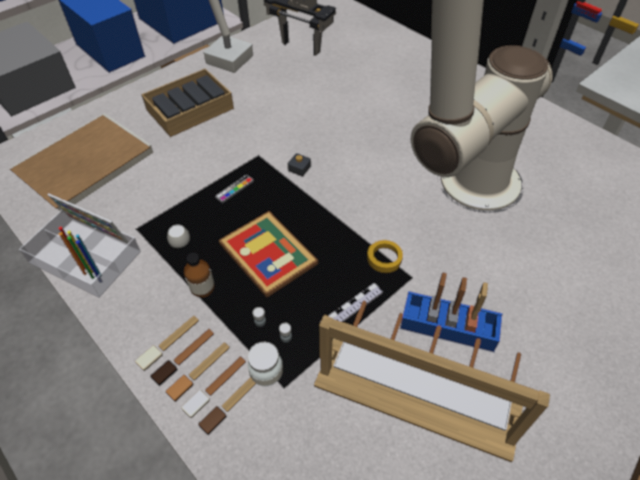

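View pics/side0.png

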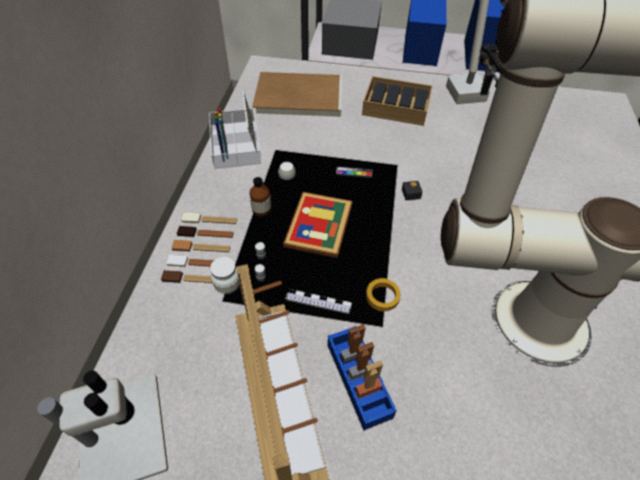

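The scene view shows the rail at lower right (pegs around (360,315) to (517,365)) and the caddy at (450,320) with three brushes. The scale bar is at (355,300), the colour bar at (235,188) and the painting at (268,250). The side view agrees.

```bash
cat >> h.py <<'E'
def fit(P,t0,sdf):
    "planar pose (x,y,yaw) minimising a residual of points in the thing's frame"
    from scipy.optimize import least_squares
    def f(t):
        c,s=np.cos(t[2]),np.sin(t[2]);q=P[:,:2]-t[:2]
        return sdf(np.stack([c*q[:,0]+s*q[:,1],-s*q[:,0]+c*q[:,1],P[:,2]],-1))
    return least_squares(f,t0,loss='soft_l1',f_scale=2,x_scale=[1,1,.01])
def yaw(o):
    x=R.from_rotvec(o['ee_rot']).as_matrix()[:,0];return np.arctan2(x[1],x[0])
def go(x,y,z,a=None,o=None,p=None):
    "print the slide (cm) in tool axes at present and roll from the present pose"
    o=o or arm.get_obs();p=o['tcp_pos'] if p is None else p
    M=R.from_rotvec(o['ee_rot']).as_matrix();d=M.T@(np.array([x,y,z])-p)/10
    w=yaw(o);r=0 if a is None else (w-a+np.pi)%(2*np.pi)-np.pi
    print('from',np.round(p,1),'yaw',round(w,4),'slide',np.round(d,2),'len',np.round(np.linalg.norm(d),1),'roll',round(r,3))
E
python3 - <<'E'
from h import *
for n in ['scene','side']:
    W=np.load(n+'W.npy').reshape(-1,3)
    q=W[(W[:,2]>200)&(W[:,2]<216)&(W[:,0]>300)&(W[:,0]<900)&(W[:,1]>-50)&(W[:,1]<600)]
    print(n,len(q),cv2.minAreaRect(q[:,:2].astype(np.float32)))
    q=W[(W[:,2]>46)&(W[:,2]<54)&(W[:,0]>280)&(W[:,0]<540)&(W[:,1]>100)&(W[:,1]<400)]
    print('cad',len(q),cv2.minAreaRect(q[:,:2].astype(np.float32)))
    q=W[(W[:,2]>162)&(W[:,2]<180)&(W[:,0]>280)&(W[:,0]<540)&(W[:,1]>100)&(W[:,1]<400)]
    print(len(q),np.round(q,0).tolist()[::3])
go(480,200,420,0.5)
E
```

```text
scene 3243 ((581.7401733398438, 275.09991455078125), (85.42195129394531, 393.744384765625), 25.080347061157227)
cad 1305 ((418.568359375, 223.790283203125), (74.49881744384766, 204.1095428466797), 30.58020782470703)
247 [[428.0, 177.0, 171.0], [428.0, 180.0, 171.0], [424.0, 184.0, 170.0], [431.0, 182.0, 172.0], [426.0, 186.0, 171.0], [431.0, 183.0, 170.0], [426.0, 187.0, 168.0], [434.0, 185.0, 171.0], [438.0, 183.0, 170.0], [434.0, 187.0, 170.0], [408.0, 214.0, 172.0], [440.0, 185.0, 170.0], [436.0, 189.0, 171.0], [407.0, 214.0, 169.0], [405.0, 219.0, 171.0], [438.0, 189.0, 168.0], [409.0, 212.0, 164.0], [410.0, 218.0, 172.0], [443.0, 186.0, 167.0], [442.0, 191.0, 172.0], [410.0, 213.0, 163.0], [412.0, 219.0, 172.0], [445.0, 187.0, 168.0], [442.0, 192.0, 170.0], [411.0, 214.0, 162.0], [413.0, 220.0, 170.0], [449.0, 190.0, 171.0], [446.0, 194.0, 172.0], [417.0, 219.0, 170.0], [414.0, 223.0, 172.0], [386.0, 249.0, 171.0], [447.0, 191.0, 167.0], [445.0, 197.0, 171.0], [415.0, 221.0, 166.0], [413.0, 226.0, 169.0], [385.0, 251.0, 168.0], [450.0, 190.0, 165.0], [451.0, 196.0, 173.0], [420.
[... 2785 characters left out ...]
59.0, 170.0], [395.0, 257.0, 169.0], [390.0, 256.0, 169.0], [384.0, 256.0, 170.0], [404.0, 262.0, 171.0], [399.0, 261.0, 171.0], [393.0, 259.0, 168.0], [388.0, 257.0, 167.0], [382.0, 255.0, 165.0], [408.0, 264.0, 170.0], [402.0, 262.0, 169.0], [397.0, 262.0, 169.0], [391.0, 261.0, 171.0], [385.0, 257.0, 164.0], [411.0, 267.0, 172.0], [406.0, 264.0, 168.0], [400.0, 264.0, 170.0], [395.0, 263.0, 168.0], [387.0, 259.0, 162.0], [409.0, 268.0, 170.0], [404.0, 267.0, 169.0], [398.0, 265.0, 167.0], [411.0, 268.0, 165.0], [405.0, 270.0, 170.0], [400.0, 266.0, 165.0], [405.0, 270.0, 167.0], [407.0, 271.0, 164.0]]
from [ 150.5 -555.   233.6] yaw 0.2648 slide [ 51.57 -64.24 -18.64] len 84.5 roll -0.235
```

Call:
{"api": "carry_out", "payload": {
  "targets": [
    {"slide": [2.0, -2.5, -1.2]},
    {"slide": [2.0, -2.5, -1.2]},
    {"slide": [2.0, -2.5, -1.2]},
    {"slide": [2.0, -2.5, -1.2]},
    {"slide": [2.0, -2.5, -1.2]},
    {"slide": [2.0, -2.5, -1.2]},
    {"slide": [2.0, -2.5, -1.2]},
    {"slide": [2.0, -2.5, -1.2]},
    {"slide": [2.0, -2.5, -1.2]},
    {"slide": [2.0, -2.5, -1.2]},
    {"slide": [2.0, -2.5, -1.2]},
    {"slide": [2.0, -2.5, -1.2]},
    {"slide": [2.0, -2.5, -1.2]},
    {"slide": [2.0, -2.5, -1.2]},
    {"slide": [2.0, -2.5, 0]},
    {"slide": [2.0, -2.5, 0]},
    {"slide": [2.0, -2.5, 0]},
    {"slide": [2.0, -2.5, 0]},
    {"slide": [2.0, -2.5, 0]},
    {"slide": [2.0, -2.5, 0]}
  ]
}}

```text
schema error: expected keys slide, roll
```

Call:
{"api": "carry_out", "payload": {
  "targets": [
    {"slide": [2.0, -2.5, -0.5]},
    {"slide": [2.0, -2.5, -0.5]},
    {"slide": [2.0, -2.5, -0.5]},
    {"slide": [2.0, -2.5, -0.5]},
    {"slide": [1.5, -2.0, 0], "roll": -0.12},
    {"roll": -0.12},
    {"roll": -0.12},
    {"roll": -0.12},
    {"roll": -0.12},
    {"roll": -0.12},
    {"roll": -0.12},
    {"roll": -0.12},
    {"roll": -0.12},
    {"roll": -0.12},
    {"roll": -0.12},
    {"roll": -0.12},
    {"roll": -0.12},
    {"roll": -0.12},
    {"roll": -0.12},
    {"slide": [0, 0, 0]}
  ]
}}

```text
schema error: expected keys slide, roll
```

Call:
{"api": "carry_out", "payload": {
  "targets": [
    {"slide": [2.4, -2.9, -1.2], "roll": 0},
    {"slide": [2.4, -2.9, -1.2], "roll": 0},
    {"slide": [2.4, -2.9, -1.2], "roll": 0},
    {"slide": [2.4, -2.9, -1.2], "roll": 0},
    {"slide": [2.4, -2.9, -1.2], "roll": 0},
    {"slide": [2.4, -2.9, -1.2], "roll": 0},
    {"slide": [2.4, -2.9, -1.2], "roll": 0},
    {"slide": [2.4, -2.9, -1.2], "roll": 0},
    {"slide": [2.4, -2.9, -1.2], "roll": 0},
    {"slide": [2.4, -2.9, -1.2], "roll": 0},
    {"slide": [2.4, -2.9, -1.2], "roll": 0},
    {"slide": [2.4, -2.9, -1.2], "roll": 0},
    {"slide": [2.4, -2.9, -1.2], "roll": 0},
    {"slide": [2.4, -2.9, -1.2], "roll": 0},
    {"slide": [2.4, -2.9, 0], "roll": 0},
    {"slide": [2.4, -2.9, 0], "roll": 0},
    {"slide": [2.4, -2.9, 0], "roll": 0},
    {"slide": [2.4, -2.9, 0], "roll": 0},
    {"slide": [2.4, -2.9, 0], "roll": 0},
    {"slide": [2.4, -2.9, 0], "roll": 0}
  ]
}}

```text
time: 3.07
tcp_pos: [462.3, 132.6, 401.8]
ee_rot: [3.114, 0.416, 0.001]
force: [0.5, -0.8, -0.1]
grip_width: 92.2
gripper_force: 0.0
```

Call:
{"api": "carry_out", "payload": {
  "targets": [
    {"slide": [2.4, -2.9, -1.0], "roll": 0},
    {"slide": [2.4, -2.9, -1.0], "roll": 0},
    {"slide": [0, 0, -0.5], "roll": -0.12},
    {"slide": [0, 0, 0], "roll": -0.12},
    {"slide": [0, 0, 0], "roll": -0.12},
    {"slide": [0, 0, 0], "roll": -0.12},
    {"slide": [0, 0, 0], "roll": -0.12},
    {"slide": [0, 0, 0], "roll": -0.12},
    {"slide": [0, 0, 0], "roll": -0.12},
    {"slide": [0, 0, 0], "roll": -0.12},
    {"slide": [0, 0, 0], "roll": -0.12},
    {"slide": [0, 0, 0], "roll": -0.12},
    {"slide": [0, 0, 0], "roll": -0.12},
    {"slide": [0, 0, 0], "roll": -0.12},
    {"slide": [0, 0, 0], "roll": -0.12},
    {"slide": [0, 0, 0], "roll": -0.12},
    {"slide": [0, 0, 0], "roll": -0.12},
    {"slide": [0, 0, 0], "roll": 0},
    {"slide": [0, 0, 0], "roll": 0}
  ]
}}

```text
time: 4.65
tcp_pos: [493.1, 199.0, 426.6]
ee_rot: [1.615, 2.694, 0.0]
force: [0.4, 0.6, -0.4]
grip_width: 91.9
gripper_force: 0.0
```

Run:
```python
from h import *
o,im,d=cap('wrist','w1.png');W=cloud('wrist',o,d);np.save('w1.npy',W)
print(o['tcp_pos'],yaw(o),o['joint_positions'])
W=W.reshape(-1,3);A=lambda z0,z1,x0,x1,y0,y1:W[(W[:,2]>z0)&(W[:,2]<z1)&(W[:,0]>x0)&(W[:,0]<x1)&(W[:,1]>y0)&(W[:,1]<y1)]
q=A(203,218,450,800,0,600);print(len(q),cv2.minAreaRect(q[:,:2].astype(np.float32)),np.median(q[:,2]))
q=A(42,56,280,540,100,400);print('cad',len(q),cv2.minAreaRect(q[:,:2].astype(np.float32)),np.median(q[:,2]))
q=A(160,182,370,470,150,300)
l,c=cv2.kmeans(q[:,:2].astype(np.float32),3,None,(3,50,.1),5,cv2.KMEANS_PP_CENTERS)[1:]
for i in range(3):
    s=q[l[:,0]==i];print('brush',len(s),cv2.minAreaRect(s[:,:2].astype(np.float32)),np.median(s[:,2]))
```

```text
[493.0824223  198.9853702  426.61527351] 2.0614522881285944 [ 1.56101984e-01 -3.25631580e-03  1.39403571e+00  2.32953875e-05
  1.75078419e+00 -3.34549806e-01]
5832 ((579.7147827148438, 272.6531677246094), (82.25834655761719, 385.6903381347656), 24.02458953857422) 209.9090970489878
cad 2971 ((418.2741394042969, 224.1454315185547), (70.31723022460938, 204.43463134765625), 30.81561279296875) 48.37078102487749
brush 234 ((417.3786315917969, 223.991943359375), (32.14021682739258, 9.918272018432617), 32.41963195800781) 170.28364691713773
brush 254 ((397.6883850097656, 259.2655029296875), (31.981313705444336, 10.018974304199219), 31.489831924438477) 170.28478450428344
brush 223 ((438.0144958496094, 189.16317749023438), (31.860214233398438, 9.962688446044922), 30.934402465820312) 170.24271904937632
```

View pics/w1.png

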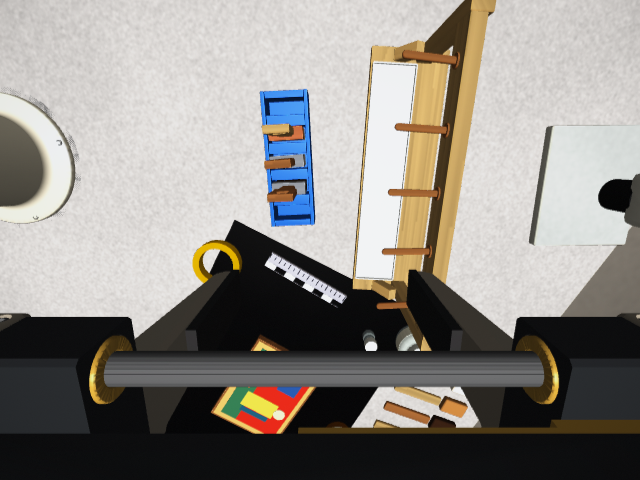

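Run:
```python
from h import *
for f in ['w1.npy','sceneW.npy','sideW.npy']:
    W=np.load(f).reshape(-1,3);W=W[(W[:,0]>430)&(W[:,0]<850)&(W[:,1]>0)&(W[:,1]<600)]
    q=W[(W[:,2]>206.5)&(W[:,2]<214)]
    c0=np.array([600,284.]);a=np.radians(25)
    for it in range(6):
        ux=np.array([np.cos(a),np.sin(a)]);uy=np.array([-ux[1],ux[0]])
        e=(q[:,:2]-c0);X=e@ux;Y=e@uy
        m=(X>-12)&(X<32) if it<2 else (X>-4)&(X<24)
        k,b=np.polyfit(Y[m],X[m],1);a-=np.arctan(k);c0=c0+ux*(b-9)
    print(f,m.sum(),'c0',c0,'yaw',np.degrees(a),'X pct',np.percentile(X[m],[2,98]),'Y',np.percentile(Y[m],[.5,99.5]),np.median(q[m,2]))
    e=W[:,:2]-c0;X=e@ux;Y=e@uy
    m=(X>-62)&(X<-6)&(W[:,2]>184)&(W[:,2]<212)
    ys=Y[m]
    for k in range(-3,4):
        s=m&(abs(Y-k*70)<35)
        if s.sum()>15: print(k,s.sum(),'y mean',round(np.median(Y[s]),1),'x',np.round(np.percentile(X[s],[1,99]),1),'zline',np.round(np.polyfit(X[s],W[s,2],1),3))
```

```text
w1.npy 5046 c0 [597.86624832 283.00501941] yaw 24.76744000801644 X pct [ 0.59612546 18.35540371] Y [-189.88762998  188.29080317] 210.09195167451247
-2 195 y mean -138.1 x [-58.4 -20. ] zline [-1.9300e-01  1.9395e+02]
-1 283 y mean -68.4 x [-58.5  -6.4] zline [ -0.219 193.002]
0 314 y mean 0.7 x [-58.7  -6.7] zline [ -0.203 193.731]
1 363 y mean 69.9 x [-58.9  -6.8] zline [ -0.202 193.763]
2 440 y mean 139.2 x [-59.5  -6.6] zline [ -0.2   193.721]
sceneW.npy 2424 c0 [599.27323099 283.66110205] yaw 25.023785218671797 X pct [-0.61438502 18.9941074 ] Y [-194.91603961  194.72344369] 209.72322004557554
-2 119 y mean -139.9 x [-59.5  -9.6] zline [ -0.212 192.964]
-1 125 y mean -70.1 x [-58.5  -9. ] zline [ -0.208 193.103]
0 133 y mean -0.4 x [-60.1  -8.8] zline [ -0.208 192.913]
1 138 y mean 69.5 x [-59.3  -9.8] zline [-1.8000e-01  1.9358e+02]
2 151 y mean 139.1 x [-59.5  -9.1] zline [ -0.212 192.806]
sideW.npy 2021 c0 [599.35203121 283.69784726] yaw 24.950892405811995 X pct [ 0.09982841 18.8659197 ] Y [-193.23466452  197.19050217] 208.7472896791038
-2 107 y mean -137.5 x [-59.2  -6.6] zline [ -0.216 190.886]
-1 118 y mean -67.6 x [-59.6  -6.5] zline [-1.87000e-01  1.92056e+02]
0 132 y mean 2.3 x [-59.3  -6.8] zline [ -0.196 191.891]
1 147 y mean 72.0 x [-59.6  -6.7] zline [ -0.203 191.951]
2 169 y mean 141.5 x [-59.7  -6.6] zline [ -0.193 192.379]
```

Wrist view: the caddy is at (287,158) with three brushes, and the five pegs run from (425,57) to (395,305). I'm going above the first brush.

Call:
{"api": "carry_out", "payload": {
  "targets": [
    {"slide": [0.87, -2.66, 0], "roll": 0},
    {"slide": [0.87, -2.66, 0], "roll": 0},
    {"slide": [0, 0, 3.5], "roll": -0.05},
    {"slide": [0, 0, 3.5], "roll": 0},
    {"slide": [0, 0, 3.5], "roll": 0},
    {"slide": [0, 0, 3.5], "roll": 0},
    {"slide": [0, 0, 3.5], "roll": 0},
    {"slide": [0, 0, 3.0], "roll": 0},
    {"slide": [0, 0, 0], "roll": 0},
    {"slide": [0, 0, 0], "roll": 0}
  ]
}}

```text
time: 5.53
tcp_pos: [437.1, 188.9, 220.9]
ee_rot: [-1.544, -2.733, 0.003]
force: [0.1, 0.9, 0.5]
grip_width: 92.0
gripper_force: 0.0
```

```bash
cat >> h.py <<'E'
def brushes(save=None,zr=(160,182)):
    o,im,d=cap('wrist',save);W=cloud('wrist',o,d).reshape(-1,3)
    q=W[(W[:,2]>zr[0])&(W[:,2]<zr[1])&(W[:,0]>340)&(W[:,0]<480)&(W[:,1]>140)&(W[:,1]<310)]
    for c in [(438,189.3),(417.5,224.5),(397.5,260)]:
        s=q[np.hypot(q[:,0]-c[0],q[:,1]-c[1])<24]
        if len(s)>30: print('brush',len(s),cv2.minAreaRect(s[:,:2].astype(np.float32)),np.percentile(s[:,2],95))
E
python3 - <<'E'
from h import *
brushes('w2.png');go(438,189.3,147,2.112)
E
```

```text
brush 819 ((437.65875244140625, 189.05706787109375), (31.718753814697266, 10.633283615112305), 30.456432342529297) 171.61097836065304
brush 879 ((417.0296936035156, 223.87353515625), (31.757400512695312, 10.349922180175781), 32.746707916259766) 171.70224106659353
brush 969 ((397.5916748046875, 259.0196838378906), (31.69861602783203, 9.58687973022461), 30.93366050720215) 171.78404018212987
from [438.6 189.2 223. ] yaw 2.1135 slide [ 0.04 -0.06  7.6 ] len 7.6 roll 0.002
```

View pics/w2.png

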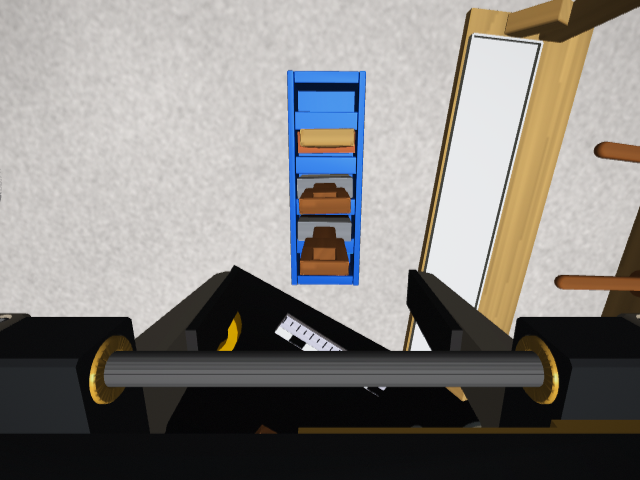

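The view shows the three paddles at (324,262), (325,190) and (327,138), with the first centred between the fingers. Descending and gripping.

Call:
{"api": "carry_out", "payload": {
  "targets": [
    {"slide": [0, 0, 2.5], "roll": 0},
    {"slide": [0, 0, 2.5], "roll": 0},
    {"slide": [0, 0, 2.6], "roll": 0},
    {"slide": [0, 0, 0], "roll": 0},
    {"slide": [0, 0, 0], "roll": 0}
  ]
}}

```text
time: 6.0
tcp_pos: [438.8, 189.2, 147.3]
ee_rot: [1.543, 2.735, 0.001]
force: [0.8, 0.2, 0.1]
grip_width: 91.9
gripper_force: 0.0
```

Call:
{"api": "carry_out", "payload": {
  "claw": 1,
  "targets": [
    {"slide": [0, 0, 0], "roll": 0},
    {"slide": [0, 0, 0], "roll": 0},
    {"slide": [0, 0, 0], "roll": 0},
    {"slide": [0, 0, 0], "roll": 0},
    {"slide": [0, 0, 0], "roll": 0},
    {"slide": [0, 0, 0], "roll": 0},
    {"slide": [0, 0, 0], "roll": 0},
    {"slide": [0, 0, 0], "roll": 0},
    {"slide": [0, 0, 0], "roll": 0},
    {"slide": [0, 0, 0], "roll": 0}
  ]
}}

```text
time: 6.83
tcp_pos: [437.9, 189.1, 145.5]
ee_rot: [-1.543, -2.736, 0.0]
force: [-0.5, -0.5, -0.9]
grip_width: 32.2
gripper_force: 30.0
```

Call:
{"api": "carry_out", "payload": {
  "targets": [
    {"slide": [0, 0, -1.0], "roll": 0},
    {"slide": [0, 0, -2.0], "roll": 0},
    {"slide": [0, 0, -2.5], "roll": 0},
    {"slide": [0, 0, -2.5], "roll": 0},
    {"slide": [0, 0, -2.5], "roll": 0},
    {"slide": [0, 0, -2.5], "roll": 0},
    {"slide": [0, 0, -2.5], "roll": 0},
    {"slide": [0, 0, -2.5], "roll": 0},
    {"slide": [0, 0, -2.0], "roll": 0},
    {"slide": [0, 0, 0], "roll": 0},
    {"slide": [0, 0, 0], "roll": 0}
  ]
}}

```text
time: 7.75
tcp_pos: [438.4, 189.2, 346.8]
ee_rot: [1.542, 2.735, 0.003]
force: [0.9, -0.4, -0.7]
grip_width: 31.5
gripper_force: 30.0
```

```bash
cat >> h.py <<'E'
def held(save=None):
    "paddle top seen between the fingers, in world and in the tool frame"
    o,im,d=cap('wrist',save);W=cloud('wrist',o,d).reshape(-1,3);p=o['tcp_pos']
    M=R.from_rotvec(o['ee_rot']).as_matrix();T=(W-p)@M
    for b in range(-40,20,4):
        s=T[(abs(T[:,1])<14)&(abs(T[:,0])<30)&(T[:,2]>=b)&(T[:,2]<b+4)]
        if len(s)>5: print(b,len(s),'x',np.round(np.percentile(s[:,0],[3,50,97]),1),'y',np.round(np.percentile(s[:,1],[3,97]),1))
PEG=np.array([598.6,283.9]);AX=np.radians(24.9);UX=np.array([np.cos(AX),np.sin(AX)]);UY=np.array([-UX[1],UX[0]])
def at(k,x): return PEG+UY*70*k+UX*x   # above peg k, x mm from face (negative = in front)
E
python3 - <<'E'
from h import *
held('w3.png');print(arm.get_obs()['grip_width'],at(-2,-90))
go(*at(-2,-90),217,AX+np.pi)
E
```

```text
-28 1169 x [-3.6  0.9  4.5] y [-12.9  13.1]
-24 416 x [-3.9  4.7  5.5] y [-13.4  13.3]
-20 111 x [4.  4.9 5.5] y [-13.6  13.5]
-16 123 x [2.2 4.9 5.6] y [-13.5  13.6]
-12 110 x [3.2 4.9 5.5] y [-13.7  13.5]
-8 94 x [-1.3  4.9  5.5] y [-13.6  13.6]
-4 112 x [-2.4  4.8  5.3] y [-13.3  13.5]
0 84 x [4.3 4.9 5.3] y [-13.7  13.5]
4 611 x [-4.1  1.3  5.2] y [-10.9  10.7]
8 183 x [3.7 4.9 5.4] y [-12.9  13.2]
12 147 x [4.4 4.9 5.4] y [-13.1  12.7]
16 149 x [4.5 5.  5.4] y [-13.   13.1]
31.62475347338125 [575.91105259 119.0206148 ]
from [437.8 189.  345.1] yaw 2.1148 slide [-13.14   8.2   12.8 ] len 20.1 roll -1.461
```

View pics/w3.png

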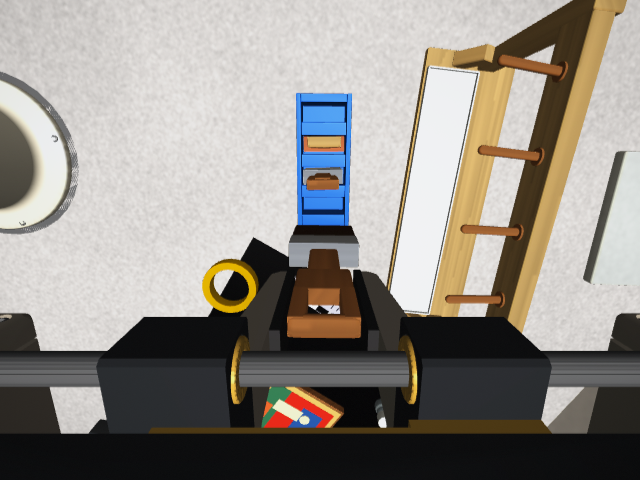

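The brush is held square: paddle top at (324,325), bristles below. Carrying it to peg -140.

Call:
{"api": "carry_out", "payload": {
  "targets": [
    {"slide": [-2.15, 1.03, 0], "roll": 0},
    {"slide": [-2.15, 1.03, 0], "roll": 0},
    {"slide": [-2.15, 1.03, 0], "roll": 0},
    {"slide": [-2.15, 1.03, 0], "roll": 0},
    {"slide": [-2.15, 1.03, 0], "roll": 0},
    {"slide": [-2.15, 1.03, 0], "roll": 0},
    {"slide": [0, 0, 0], "roll": -0.122},
    {"slide": [0, 0, 0], "roll": -0.122},
    {"slide": [0, 0, 0], "roll": -0.122},
    {"slide": [0, 0, 0], "roll": -0.122},
    {"slide": [0, 0, 0], "roll": -0.122},
    {"slide": [0, 0, 0], "roll": -0.122},
    {"slide": [0, 0, 0], "roll": -0.122},
    {"slide": [0, 0, 0], "roll": -0.122},
    {"slide": [0, 0, 0], "roll": -0.122},
    {"slide": [0, 0, 0], "roll": -0.122},
    {"slide": [0, 0, 0], "roll": -0.122},
    {"slide": [0, 0, 0], "roll": -0.12},
    {"slide": [0, 0, 0], "roll": 0},
    {"slide": [0, 0, 0], "roll": 0}
  ]
}}

```text
time: 9.47
tcp_pos: [556.9, 110.7, 343.8]
ee_rot: [0.672, -3.066, -0.001]
force: [-0.3, -0.7, -0.4]
grip_width: 31.5
gripper_force: 30.0
```

Call:
{"api": "carry_out", "payload": {
  "targets": [
    {"slide": [0, 0, 2.5], "roll": 0},
    {"slide": [0, 0, 2.5], "roll": 0},
    {"slide": [0, 0, 2.5], "roll": 0},
    {"slide": [0, 0, 2.5], "roll": 0},
    {"slide": [0, 0, 2.0], "roll": 0},
    {"slide": [0, 0, 1.5], "roll": 0},
    {"slide": [0, 0, 0], "roll": 0},
    {"slide": [0, 0, 0], "roll": 0}
  ]
}}

```text
time: 10.13
tcp_pos: [556.8, 110.7, 209.5]
ee_rot: [0.674, -3.065, -0.001]
force: [-0.1, -0.1, -0.3]
grip_width: 32.0
gripper_force: 30.0
```

Run:
```python
from h import *
held('w4.png');cap('scene','s4.png')
go(*at(-2,-85),203,AX+np.pi);go(*at(-2,-25),190.3,AX+np.pi)
```

```text
-28 1210 x [-4.6 -0.1  3.6] y [-13.   13.2]
-24 370 x [1.4 3.8 4.5] y [-13.5  13. ]
-20 128 x [3.3 4.  4.5] y [-13.6  13.6]
-16 113 x [1.  3.9 4.4] y [-13.7  13.5]
-12 112 x [2.5 4.  4.5] y [-13.3  13.7]
-8 94 x [-2.4  4.   4.4] y [-13.7  13.4]
-4 116 x [-2.9  3.8  4.5] y [-13.6  13.2]
0 81 x [3.4 3.9 4.4] y [-13.6  13.6]
4 615 x [-5.1  0.3  4.2] y [-10.5  11.1]
8 178 x [3.  3.9 4.4] y [-13.   13.3]
12 157 x [3.5 3.9 4.4] y [-13.   13.1]
16 132 x [3.5 3.9 4.3] y [-12.8  13. ]
from [558.3 110.7 211.8] yaw -2.7076 slide [-2.45  0.01  0.88] len 2.6 roll -0.001
from [558.3 110.7 211.8] yaw -2.7076 slide [-8.45  0.02  2.16] len 8.7 roll -0.001
```

View pics/s4.png

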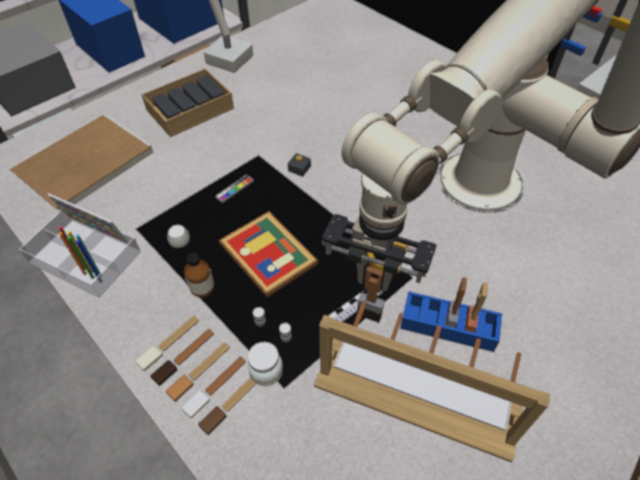

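The brush is in line with the end peg (at (362,312)). Threading it on.

Call:
{"api": "carry_out", "payload": {
  "targets": [
    {"slide": [-1.5, 0, 0.4], "roll": 0},
    {"slide": [-1.5, 0, 0.4], "roll": 0},
    {"slide": [-1.1, 0, 0.25], "roll": 0},
    {"slide": [-1.1, 0, 0.24], "roll": 0},
    {"slide": [-1.1, 0, 0.24], "roll": 0},
    {"slide": [-1.1, 0, 0.24], "roll": 0},
    {"slide": [-1.1, 0, 0.24], "roll": 0},
    {"slide": [0, 0, 0], "roll": 0},
    {"slide": [0, 0, 0], "roll": 0}
  ]
}}

```text
time: 10.98
tcp_pos: [635.3, 146.6, 191.6]
ee_rot: [-0.678, 3.066, -0.001]
force: [0.4, 0.8, 0.1]
grip_width: 31.8
gripper_force: 30.0
```

Call:
{"api": "carry_out", "payload": {
  "targets": [
    {"slide": [0, 0, 0.3], "roll": 0},
    {"slide": [0, 0, 0.3], "roll": 0},
    {"slide": [0, 0, 0.15], "roll": 0},
    {"slide": [0, 0, 0], "roll": 0},
    {"slide": [0, 0, 0], "roll": 0}
  ]
}}

```text
time: 11.4
tcp_pos: [634.5, 146.4, 183.0]
ee_rot: [0.678, -3.067, -0.0]
force: [0.8, -0.6, -0.5]
grip_width: 31.8
gripper_force: 30.0
```

Run:
```python
from h import *
o,im,d=cap('wrist');cv2.imwrite('pics/w5.png',im[200:440,160:480,::-1])
o=arm.get_obs();print(o['force'],(o['tcp_pos'][:2]-PEG)@UX,(o['tcp_pos'][:2]-PEG)@UY,o['tcp_pos'])
```

```text
[-0.2380382   0.59691505 -0.63036201] -25.271814195722143 -139.80927481462624 [634.54206394 146.44649529 183.04473578]
```

View pics/w5.png

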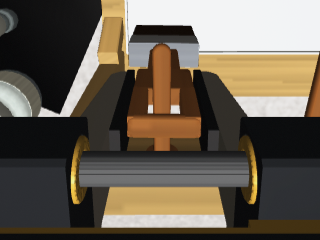

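The peg tip comes through the eye at (162,70) in the crop. Releasing and lifting clear.

Call:
{"api": "carry_out", "payload": {
  "claw": -0.1,
  "targets": [
    {"slide": [0, 0, 0.1], "roll": 0},
    {"slide": [0, 0, 0], "roll": 0},
    {"slide": [0, 0, 0], "roll": 0},
    {"slide": [0, 0, 0], "roll": 0},
    {"slide": [0, 0, 0], "roll": 0},
    {"slide": [0, 0, 0], "roll": 0},
    {"slide": [0, 0, 0], "roll": 0},
    {"slide": [0, 0, -1], "roll": 0},
    {"slide": [0, 0, -2], "roll": 0},
    {"slide": [0, 0, -3], "roll": 0},
    {"slide": [0, 0, -4], "roll": 0},
    {"slide": [0, 0, -4], "roll": 0},
    {"slide": [0, 0, 0], "roll": 0},
    {"slide": [0, 0, 0], "roll": 0}
  ]
}}

```text
time: 12.62
tcp_pos: [636.3, 146.7, 326.9]
ee_rot: [-0.677, 3.06, -0.002]
force: [-0.7, 0.0, -0.1]
grip_width: 50.4
gripper_force: 0.0
```

Run:
```python
from h import *
cap('wrist','w6.png')
go(417.2,224.2,300,2.112)
```

```text
from [635.2 146.6 323.7] yaw -2.7063 slide [16.5  16.23  2.31] len 23.3 roll 1.465
```

View pics/w6.png

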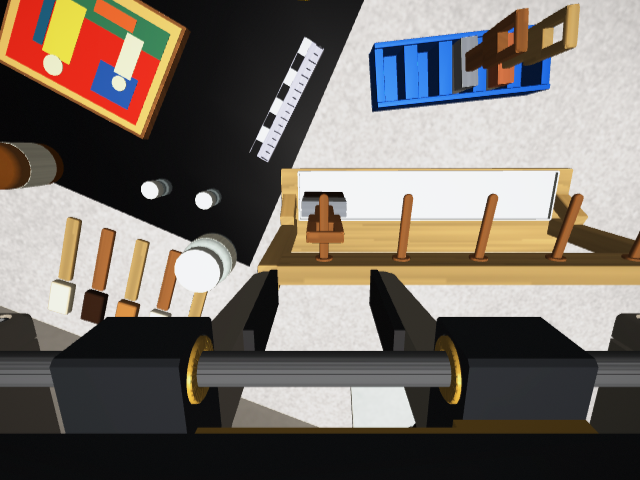

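The first brush hangs on its peg at (323,215). Now to the second.

Call:
{"api": "carry_out", "payload": {
  "claw": -1,
  "targets": [
    {"slide": [2.75, 2.7, 0], "roll": 0},
    {"slide": [2.75, 2.7, 0], "roll": 0},
    {"slide": [2.75, 2.7, 0], "roll": 0},
    {"slide": [2.75, 2.7, 0], "roll": 0},
    {"slide": [2.75, 2.7, 0], "roll": 0},
    {"slide": [2.75, 2.7, 0], "roll": 0},
    {"slide": [0, 0, 0], "roll": 0.122},
    {"slide": [0, 0, 0], "roll": 0.122},
    {"slide": [0, 0, 0], "roll": 0.122},
    {"slide": [0, 0, 0], "roll": 0.122},
    {"slide": [0, 0, 0], "roll": 0.122},
    {"slide": [0, 0, 0], "roll": 0.122},
    {"slide": [0, 0, 0], "roll": 0.122},
    {"slide": [0, 0, 0], "roll": 0.122},
    {"slide": [0, 0, 0], "roll": 0.122},
    {"slide": [0, 0, 0], "roll": 0.122},
    {"slide": [0, 0, 0], "roll": 0.122},
    {"slide": [0, 0, 0], "roll": 0.122},
    {"slide": [0, 0, 0], "roll": 0},
    {"slide": [0, 0, 0], "roll": 0}
  ]
}}

```text
time: 14.33
tcp_pos: [416.1, 223.7, 320.6]
ee_rot: [-1.54, -2.736, 0.003]
force: [-0.8, -0.3, -0.6]
grip_width: 91.9
gripper_force: 0.0
```

Run:
```python
from h import *
brushes();go(417.2,224.2,147,2.112)
```

```text
brush 384 ((417.31414794921875, 223.9768829345703), (31.16504669189453, 10.563130378723145), 31.870174407958984) 171.63936874939517
brush 395 ((397.4404296875, 259.1758117675781), (30.944095611572266, 10.124654769897461), 31.895620346069336) 171.74877911999963
from [416.3 223.7 320.9] yaw 2.1162 slide [-0.02  0.14 17.39] len 17.4 roll 0.004
```

Call:
{"api": "carry_out", "payload": {
  "targets": [
    {"slide": [0, 0.08, 3.5], "roll": 0},
    {"slide": [0, 0, 3.5], "roll": 0},
    {"slide": [0, 0, 3.5], "roll": 0},
    {"slide": [0, 0, 3.0], "roll": 0},
    {"slide": [0, 0, 2.5], "roll": 0},
    {"slide": [0, 0, 1.4], "roll": 0},
    {"slide": [0, 0, 0], "roll": 0},
    {"slide": [0, 0, 0], "roll": 0}
  ]
}}

```text
time: 15.05
tcp_pos: [416.8, 224.1, 147.4]
ee_rot: [-1.543, -2.735, 0.002]
force: [0.3, -0.7, 0.6]
grip_width: 91.9
gripper_force: 0.0
```

Call:
{"api": "carry_out", "payload": {
  "claw": 1,
  "targets": [
    {"slide": [0, 0, 0], "roll": 0},
    {"slide": [0, 0, 0], "roll": 0},
    {"slide": [0, 0, 0], "roll": 0},
    {"slide": [0, 0, 0], "roll": 0},
    {"slide": [0, 0, 0], "roll": 0},
    {"slide": [0, 0, 0], "roll": 0},
    {"slide": [0, 0, 0], "roll": 0},
    {"slide": [0, 0, 0], "roll": 0},
    {"slide": [0, 0, 0], "roll": 0},
    {"slide": [0, 0, 0], "roll": 0}
  ]
}}

```text
time: 15.88
tcp_pos: [417.4, 224.3, 147.9]
ee_rot: [-1.546, -2.735, 0.0]
force: [-0.3, 0.1, -0.2]
grip_width: 31.6
gripper_force: 30.0
```

Call:
{"api": "carry_out", "payload": {
  "targets": [
    {"slide": [0, 0, -1.0], "roll": 0},
    {"slide": [0, 0, -2.0], "roll": 0},
    {"slide": [0, 0, -2.5], "roll": 0},
    {"slide": [0, 0, -2.5], "roll": 0},
    {"slide": [0, 0, -2.5], "roll": 0},
    {"slide": [0, 0, -2.5], "roll": 0},
    {"slide": [0, 0, -2.5], "roll": 0},
    {"slide": [0, 0, -2.5], "roll": 0},
    {"slide": [0, 0, -2.0], "roll": 0},
    {"slide": [0, 0, 0], "roll": 0},
    {"slide": [0, 0, 0], "roll": 0}
  ]
}}

```text
time: 16.8
tcp_pos: [417.9, 224.4, 349.2]
ee_rot: [1.545, 2.733, 0.003]
force: [-0.1, 0.6, -0.0]
grip_width: 31.7
gripper_force: 30.0
```

Run:
```python
from h import *
held();print(arm.get_obs()['grip_width'])
go(*at(0,-110),211,AX+np.pi)
```

```text
-28 32 x [-1.8  1.   3. ] y [-12.6  12.9]
-24 1348 x [-4.   1.4  4.9] y [-13.2  13.1]
-20 212 x [4.  4.7 5.4] y [-13.3  13.4]
-16 116 x [3.9 4.8 5.4] y [-13.7  13.3]
-12 104 x [2.8 4.7 5.4] y [-13.5  13.7]
-8 99 x [1.6 4.8 5.4] y [-13.5  13.5]
-4 106 x [-1.   4.6  5.4] y [-13.3  13.6]
0 82 x [3.9 4.8 5.3] y [-13.7  13.3]
4 121 x [-3.2  4.4  5.4] y [-13.   13.3]
8 616 x [-4.2  1.6  5.2] y [-10.5  10.6]
12 154 x [4.3 4.8 5.4] y [-13.1  13.4]
16 143 x [4.2 4.8 5.2] y [-13.3  13. ]
31.82068369493721
from [417.3 224.2 347.5] yaw 2.1128 slide [-3.07  7.68 13.65] len 16.0 roll -1.463
```

Call:
{"api": "carry_out", "payload": {
  "targets": [
    {"slide": [-1.02, 2.56, 0], "roll": 0},
    {"slide": [-1.02, 2.56, 0], "roll": 0},
    {"slide": [-1.02, 2.56, 0], "roll": 0},
    {"slide": [0, 0, 0], "roll": -0.122},
    {"slide": [0, 0, 0], "roll": -0.122},
    {"slide": [0, 0, 0], "roll": -0.122},
    {"slide": [0, 0, 0], "roll": -0.122},
    {"slide": [0, 0, 0], "roll": -0.122},
    {"slide": [0, 0, 0], "roll": -0.122},
    {"slide": [0, 0, 0], "roll": -0.122},
    {"slide": [0, 0, 0], "roll": -0.122},
    {"slide": [0, 0, 0], "roll": -0.122},
    {"slide": [0, 0, 0], "roll": -0.122},
    {"slide": [0, 0, 0], "roll": -0.122},
    {"slide": [0, 0, 0], "roll": -0.121},
    {"slide": [0, 0, 3.5], "roll": 0},
    {"slide": [0, 0, 3.5], "roll": 0},
    {"slide": [0, 0, 3.5], "roll": 0},
    {"slide": [0, 0, 3.0], "roll": 0},
    {"slide": [0, 0, 0], "roll": 0}
  ]
}}

```text
time: 18.52
tcp_pos: [493.3, 236.3, 203.7]
ee_rot: [0.673, -3.051, 0.0]
force: [-1.9, 0.4, -1.9]
grip_width: 31.6
gripper_force: 30.0
```

Run:
```python
from h import *
go(*at(0,-85),205,AX+np.pi);go(*at(0,-25),192,AX+np.pi)
```

```text
from [493.3 236.3 203.7] yaw -2.7075 slide [-3.05 -0.11 -0.18] len 3.1 roll -0.0
from [493.3 236.3 203.7] yaw -2.7075 slide [-9.07 -0.12  1.02] len 9.1 roll -0.0
```

Call:
{"api": "carry_out", "payload": {
  "targets": [
    {"slide": [0, -0.1, 0], "roll": 0},
    {"slide": [0, 0, 0], "roll": 0}
  ]
}}

```text
time: 18.68
tcp_pos: [500.0, 236.8, 214.2]
ee_rot: [-0.676, 3.067, -0.0]
force: [1.2, 0.1, -1.0]
grip_width: 31.5
gripper_force: 30.0
```

Run:
```python
from h import *
go(*at(0,-85),205,AX+np.pi);go(*at(0,-25),192,AX+np.pi)
```

```text
from [500.  236.8 214.2] yaw -2.7074 slide [-2.43  0.13  0.92] len 2.6 roll -0.0
from [500.  236.8 214.2] yaw -2.7074 slide [-8.42  0.13  2.23] len 8.7 roll -0.0
```

Call:
{"api": "carry_out", "payload": {
  "targets": [
    {"slide": [-1.5, 0.1, 0.5], "roll": 0},
    {"slide": [-1.5, 0, 0.4], "roll": 0},
    {"slide": [-1.1, 0, 0.25], "roll": 0},
    {"slide": [-1.1, 0, 0.24], "roll": 0},
    {"slide": [-1.1, 0, 0.24], "roll": 0},
    {"slide": [-1.1, 0, 0.24], "roll": 0},
    {"slide": [-1.1, 0, 0.24], "roll": 0},
    {"slide": [0, 0, 0], "roll": 0},
    {"slide": [0, 0, 0], "roll": 0}
  ]
}}

```text
time: 19.43
tcp_pos: [577.3, 273.7, 193.9]
ee_rot: [-0.676, 3.065, 0.0]
force: [-0.5, -0.2, -1.2]
grip_width: 31.8
gripper_force: 30.0
```

Call:
{"api": "carry_out", "payload": {
  "targets": [
    {"slide": [0, 0, 0.3], "roll": 0},
    {"slide": [0, 0, 0.3], "roll": 0},
    {"slide": [0, 0, 0.1], "roll": 0},
    {"slide": [0, 0, 0], "roll": 0},
    {"slide": [0, 0, 0], "roll": 0}
  ]
}}

```text
time: 19.85
tcp_pos: [576.0, 273.4, 185.0]
ee_rot: [0.677, -3.068, -0.0]
force: [-0.3, -0.5, -0.2]
grip_width: 32.1
gripper_force: 30.0
```

Run:
```python
from h import *
o,im,d=cap('wrist');cv2.imwrite('pics/w7.png',im[200:440,160:480,::-1])
o=arm.get_obs();print(o['force'],(o['tcp_pos'][:2]-PEG)@UX,(o['tcp_pos'][:2]-PEG)@UY,o['tcp_pos'])
```

```text
[-0.21088954  0.56598028  0.02968319] -24.90208503190531 -0.01805939027862129 [576.02031648 273.39894971 184.98882578]
```

View pics/w7.png

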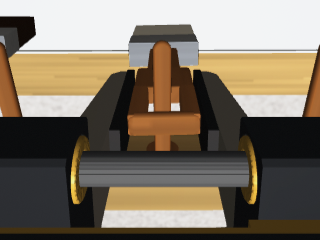

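The peg shows through the second eye at (162,70) in the crop. Releasing, then on to brush three.

Call:
{"api": "carry_out", "payload": {
  "claw": -0.1,
  "targets": [
    {"slide": [0, 0, 0.1], "roll": 0},
    {"slide": [0, 0, 0], "roll": 0},
    {"slide": [0, 0, 0], "roll": 0},
    {"slide": [0, 0, 0], "roll": 0},
    {"slide": [0, 0, 0], "roll": 0},
    {"slide": [0, 0, 0], "roll": 0},
    {"slide": [0, 0, 0], "roll": 0},
    {"slide": [0, 0, -1], "roll": 0},
    {"slide": [0, 0, -2], "roll": 0},
    {"slide": [0, 0, -3], "roll": 0},
    {"slide": [0, 0, -4], "roll": 0},
    {"slide": [0, 0, -4], "roll": 0},
    {"slide": [0, 0, 0], "roll": 0},
    {"slide": [0, 0, 0], "roll": 0}
  ]
}}

```text
time: 21.07
tcp_pos: [577.7, 273.9, 328.7]
ee_rot: [-0.675, 3.06, 0.001]
force: [1.0, 0.7, -1.2]
grip_width: 50.7
gripper_force: 0.0
```

Run:
```python
from h import *
go(397.6,259.2,300,2.112)
```

```text
from [577.7 273.9 328.7] yaw -2.7073 slide [16.97  6.25  2.73] len 18.3 roll 1.464
```

Call:
{"api": "carry_out", "payload": {
  "claw": -1,
  "targets": [
    {"slide": [3.4, 1.25, 0], "roll": 0},
    {"slide": [3.4, 1.25, 0], "roll": 0},
    {"slide": [3.4, 1.25, 0], "roll": 0},
    {"slide": [3.4, 1.25, 0], "roll": 0},
    {"slide": [3.37, 1.25, 0], "roll": 0},
    {"slide": [0, 0, 0], "roll": 0.122},
    {"slide": [0, 0, 0], "roll": 0.122},
    {"slide": [0, 0, 0], "roll": 0.122},
    {"slide": [0, 0, 0], "roll": 0.122},
    {"slide": [0, 0, 0], "roll": 0.122},
    {"slide": [0, 0, 0], "roll": 0.122},
    {"slide": [0, 0, 0], "roll": 0.122},
    {"slide": [0, 0, 0], "roll": 0.122},
    {"slide": [0, 0, 0], "roll": 0.122},
    {"slide": [0, 0, 0], "roll": 0.122},
    {"slide": [0, 0, 0], "roll": 0.122},
    {"slide": [0, 0, 0], "roll": 0.122},
    {"slide": [0, 0, 0], "roll": 0},
    {"slide": [0, 0, 0], "roll": 0},
    {"slide": [0, 0, 0], "roll": 0}
  ]
}}

```text
time: 22.73
tcp_pos: [395.6, 258.6, 323.3]
ee_rot: [-1.543, -2.736, 0.001]
force: [0.5, -0.1, -0.5]
grip_width: 91.7
gripper_force: 0.0
```

Run:
```python
from h import *
brushes();go(397.5,259.2,147,2.112)
```

```text
brush 385 ((397.62115478515625, 259.6617736816406), (31.475391387939453, 10.133216857910156), 30.994354248046875) 171.69649711539333
from [395.7 258.7 323.5] yaw 2.1142 slide [-0.05  0.2  17.65] len 17.6 roll 0.002
```

Call:
{"api": "carry_out", "payload": {
  "targets": [
    {"slide": [0, 0.15, 3.5], "roll": 0},
    {"slide": [0, 0, 3.5], "roll": 0},
    {"slide": [0, 0, 3.5], "roll": 0},
    {"slide": [0, 0, 3.0], "roll": 0},
    {"slide": [0, 0, 2.5], "roll": 0},
    {"slide": [0, 0, 1.6], "roll": 0},
    {"slide": [0, 0, 0], "roll": 0},
    {"slide": [0, 0, 0], "roll": 0}
  ]
}}

```text
time: 23.45
tcp_pos: [396.7, 259.3, 147.5]
ee_rot: [-1.545, -2.734, 0.002]
force: [0.2, 0.1, 0.4]
grip_width: 92.2
gripper_force: 0.0
```

Call:
{"api": "carry_out", "payload": {
  "claw": 1,
  "targets": [
    {"slide": [0, 0, 0], "roll": 0},
    {"slide": [0, 0, 0], "roll": 0},
    {"slide": [0, 0, 0], "roll": 0},
    {"slide": [0, 0, 0], "roll": 0},
    {"slide": [0, 0, 0], "roll": 0},
    {"slide": [0, 0, 0], "roll": 0},
    {"slide": [0, 0, 0], "roll": 0},
    {"slide": [0, 0, 0], "roll": 0},
    {"slide": [0, 0, 0], "roll": 0},
    {"slide": [0, 0, 0], "roll": 0}
  ]
}}

```text
time: 24.28
tcp_pos: [397.2, 259.5, 147.8]
ee_rot: [-1.547, -2.734, 0.0]
force: [-1.0, -0.2, 1.5]
grip_width: 31.6
gripper_force: 30.0
```

Call:
{"api": "carry_out", "payload": {
  "targets": [
    {"slide": [0, 0, -1.0], "roll": 0},
    {"slide": [0, 0, -2.0], "roll": 0},
    {"slide": [0, 0, -2.5], "roll": 0},
    {"slide": [0, 0, -2.5], "roll": 0},
    {"slide": [0, 0, -2.5], "roll": 0},
    {"slide": [0, 0, -2.5], "roll": 0},
    {"slide": [0, 0, -2.5], "roll": 0},
    {"slide": [0, 0, -2.5], "roll": 0},
    {"slide": [0, 0, -2.0], "roll": 0},
    {"slide": [0, 0, 0], "roll": 0},
    {"slide": [0, 0, 0], "roll": 0}
  ]
}}

```text
time: 25.2
tcp_pos: [397.6, 259.7, 349.0]
ee_rot: [1.546, 2.733, 0.003]
force: [0.2, -0.1, -1.0]
grip_width: 31.6
gripper_force: 30.0
```

Run:
```python
from h import *
held();print(arm.get_obs()['grip_width'])
go(*at(2,-110),213,AX+np.pi)
```

```text
-28 31 x [-1.8  0.2  2.6] y [-12.2  12.1]
-24 1364 x [-4.2  1.1  4.7] y [-13.1  13.1]
-20 209 x [3.9 4.6 5.1] y [-13.2  13.4]
-16 109 x [3.5 4.5 5.1] y [-13.7  13.5]
-12 109 x [3.1 4.5 5.2] y [-13.5  13.4]
-8 101 x [0.6 4.6 5.1] y [-13.5  13.4]
-4 103 x [-0.7  4.4  4.9] y [-13.6  13.3]
0 84 x [3.7 4.6 5.1] y [-13.5  13.7]
4 129 x [-3.3  4.2  5. ] y [-13.5  13. ]
8 603 x [-4.3  1.5  4.9] y [-10.8  11.1]
12 153 x [4.1 4.6 5.1] y [-13.1  13.2]
16 143 x [4.1 4.6 5.2] y [-12.7  12.7]
31.98181194391172
from [397.  259.4 347.4] yaw 2.1118 slide [ 6.8   9.1  13.44] len 17.6 roll -1.464
```

Call:
{"api": "carry_out", "payload": {
  "targets": [
    {"slide": [1.7, 2.27, 0], "roll": 0},
    {"slide": [1.7, 2.27, 0], "roll": 0},
    {"slide": [1.7, 2.27, 0], "roll": 0},
    {"slide": [1.7, 2.27, 0], "roll": 0},
    {"slide": [0, 0, 0], "roll": -0.122},
    {"slide": [0, 0, 0], "roll": -0.122},
    {"slide": [0, 0, 0], "roll": -0.122},
    {"slide": [0, 0, 0], "roll": -0.122},
    {"slide": [0, 0, 0], "roll": -0.122},
    {"slide": [0, 0, 0], "roll": -0.122},
    {"slide": [0, 0, 0], "roll": -0.122},
    {"slide": [0, 0, 0], "roll": -0.122},
    {"slide": [0, 0, 0], "roll": -0.122},
    {"slide": [0, 0, 0], "roll": -0.122},
    {"slide": [0, 0, 0], "roll": -0.122},
    {"slide": [0, 0, 0], "roll": -0.121},
    {"slide": [0, 0, 3.5], "roll": 0},
    {"slide": [0, 0, 3.5], "roll": 0},
    {"slide": [0, 0, 3.5], "roll": 0},
    {"slide": [0, 0, 2.9], "roll": 0}
  ]
}}

```text
time: 26.92
tcp_pos: [437.9, 363.5, 209.0]
ee_rot: [0.674, -3.063, 0.002]
force: [-0.2, 0.2, -0.6]
grip_width: 31.6
gripper_force: 30.0
```

Call:
{"api": "carry_out", "payload": {
  "targets": [
    {"slide": [0, 0, 0], "roll": 0},
    {"slide": [0, 0, 0], "roll": 0},
    {"slide": [0, 0, 0], "roll": 0}
  ]
}}

```text
time: 27.17
tcp_pos: [440.5, 364.8, 215.1]
ee_rot: [-0.675, 3.067, 0.0]
force: [-0.3, -0.0, 0.9]
grip_width: 31.6
gripper_force: 30.0
```

Run:
```python
from h import *
go(*at(2,-85),205,AX+np.pi);go(*at(2,-25),192,AX+np.pi)
```

```text
from [440.5 364.8 215.1] yaw -2.7084 slide [-2.44  0.01  1.01] len 2.6 roll -0.001
from [440.5 364.8 215.1] yaw -2.7084 slide [-8.44  0.01  2.32] len 8.7 roll -0.001
```

Call:
{"api": "carry_out", "payload": {
  "targets": [
    {"slide": [-1.5, 0, 0.55], "roll": 0},
    {"slide": [-1.5, 0, 0.45], "roll": 0},
    {"slide": [-1.1, 0, 0.25], "roll": 0},
    {"slide": [-1.1, 0, 0.24], "roll": 0},
    {"slide": [-1.1, 0, 0.24], "roll": 0},
    {"slide": [-1.1, 0, 0.24], "roll": 0},
    {"slide": [-1.1, 0, 0.24], "roll": 0},
    {"slide": [0, 0, 0], "roll": 0},
    {"slide": [0, 0, 0], "roll": 0}
  ]
}}

```text
time: 27.92
tcp_pos: [518.2, 400.7, 193.8]
ee_rot: [-0.674, 3.065, 0.001]
force: [-0.3, -0.4, -0.3]
grip_width: 31.5
gripper_force: 30.0
```

Call:
{"api": "carry_out", "payload": {
  "targets": [
    {"slide": [0, 0, 0.3], "roll": 0},
    {"slide": [0, 0, 0.3], "roll": 0},
    {"slide": [0, 0, 0.1], "roll": 0},
    {"slide": [0, 0, 0], "roll": 0},
    {"slide": [0, 0, 0], "roll": 0}
  ]
}}

```text
time: 28.33
tcp_pos: [516.9, 400.2, 184.9]
ee_rot: [0.675, -3.068, 0.0]
force: [0.5, 0.5, 0.3]
grip_width: 32.0
gripper_force: 30.0
```

Run:
```python
from h import *
o,im,d=cap('wrist');cv2.imwrite('pics/w8.png',im[200:440,160:480,::-1])
o=arm.get_obs();print(o['force'],(o['tcp_pos'][:2]-PEG)@UX,(o['tcp_pos'][:2]-PEG)@UY,o['tcp_pos'])
```

```text
[ 0.15119462 -0.59233823 -0.25425633] -25.033190730625968 139.85445734420082 [517.01005899 400.21427859 184.90330797]
```

View pics/w8.png

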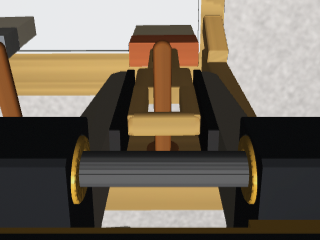

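The third eye is over its peg, whose tip is at (162,70) in the crop. Releasing.

Call:
{"api": "carry_out", "payload": {
  "claw": -0.1,
  "targets": [
    {"slide": [0, 0, 0.1], "roll": 0},
    {"slide": [0, 0, 0], "roll": 0},
    {"slide": [0, 0, 0], "roll": 0},
    {"slide": [0, 0, 0], "roll": 0},
    {"slide": [0, 0, 0], "roll": 0},
    {"slide": [0, 0, 0], "roll": 0},
    {"slide": [0, 0, 0], "roll": 0},
    {"slide": [0, 0, -1], "roll": 0},
    {"slide": [0, 0, -2], "roll": 0},
    {"slide": [0, 0, -4], "roll": 0},
    {"slide": [0, 0, -4], "roll": 0},
    {"slide": [0, 0, -4], "roll": 0},
    {"slide": [0, 0, -4], "roll": 0},
    {"slide": [0, 0, 0], "roll": 0},
    {"slide": [0, 0, 0], "roll": 0}
  ]
}}

```text
time: 29.63
tcp_pos: [518.2, 400.8, 378.7]
ee_rot: [-0.674, 3.06, 0.003]
force: [-0.2, -0.7, -0.3]
grip_width: 50.7
gripper_force: 0.0
```

Run:
```python
from h import *
go(440,60,400,2.0)
for n in ['scene']:
    o,im,d=cap(n,'s8.png');W=cloud(n,o,d)
    for t in ['painting','scale_bar','colour_bar']:
        for r in arm.trace(n,t)[:1]: print(t,round(r['conf'],2),rect(W,r['pixels'],3,400))
```

```text
from [518.2 400.8 378.7] yaw -2.7083 slide [ 21.39 -27.65  -2.31] len 35.0 roll 1.575
painting 0.68 (array([ 576.8, -203.7]), array([206.7, 158. ]), 86.2, np.float64(15.8), 4338)
scale_bar 0.81 (array([563.6,  64.5]), array([204.8,  86. ]), 26.8, np.float64(8.0), 602)
colour_bar 0.95 (array([ 508.6, -430.6]), array([110.4,  32.4]), 3.4, np.float64(8.2), 348)
```

View pics/s8.png

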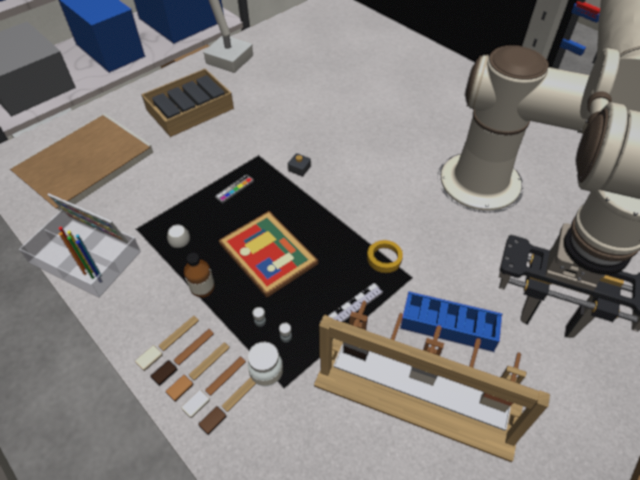

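All three brushes hang and the caddy is empty. The scale bar at (357,300) and the colour bar at (235,188) are where they were. Going to look at the scale bar with the wrist camera.

Call:
{"api": "carry_out", "payload": {
  "claw": -1,
  "targets": [
    {"slide": [0.57, -3.66, -0.2], "roll": 0},
    {"slide": [0.57, -3.66, -0.2], "roll": 0},
    {"slide": [0.57, -3.66, -0.2], "roll": 0},
    {"slide": [0.57, -3.66, -0.2], "roll": 0},
    {"slide": [0.57, -3.66, -0.2], "roll": 0},
    {"slide": [0.57, -3.66, -0.2], "roll": 0},
    {"slide": [0.57, -3.66, -0.2], "roll": 0},
    {"slide": [0.57, -3.66, -0.2], "roll": 0},
    {"slide": [0.57, -3.66, -0.2], "roll": 0},
    {"slide": [0.57, -3.66, -0.2], "roll": 0},
    {"slide": [0, 0, 0], "roll": 0.12},
    {"slide": [0, 0, 0], "roll": 0.12},
    {"slide": [0, 0, 0], "roll": 0.12},
    {"slide": [0, 0, 0], "roll": 0.12},
    {"slide": [0, 0, 0], "roll": 0},
    {"slide": [0, 0, 0], "roll": 0},
    {"slide": [0, 0, 0], "roll": 0}
  ]
}}

```text
time: 31.25
tcp_pos: [618.8, 44.2, 392.9]
ee_rot: [-0.069, -3.139, -0.0]
force: [-0.0, 0.3, 0.3]
grip_width: 92.0
gripper_force: 0.0
```

```bash
cat >> h.py <<'E'
def bar(t,n='wrist',save=None,z=(4,13)):
    o,im,d=cap(n,save);W=cloud(n,o,d)
    for r in arm.trace(n,t)[:2]:
        q=W[r['pixels']];q=q[(q[:,2]>z[0])&(q[:,2]<z[1])]
        if len(q)<50: continue
        m=np.median(q[:,:2],0);q=q[np.hypot(*(q[:,:2]-m).T)<110]
        print(t,n,round(r['conf'],2),len(q),cv2.minAreaRect(q[:,:2].astype(np.float32)),'z',round(np.median(q[:,2]),1),'bbox',r['bbox'])
    return o
E
python3 - <<'E'
from h import *
bar('scale_bar',save='w9.png');bar('scale_bar','side');bar('painting',z=(13,20))
o=arm.get_obs();print(o['tcp_pos'],yaw(o),o['joint_positions'])
E
```

```text
scale_bar wrist 0.86 1918 ((539.3641357421875, 45.183349609375), (27.98419952392578, 158.61781311035156), 85.9764175415039) z 8.2 bbox [311.4, 86.1, 332.7, 196.3]
scale_bar side 0.6 563 ((538.8833618164062, 46.52898406982422), (32.39885711669922, 160.04037475585938), 87.30705261230469) z 6.6 bbox [287.4, 287.9, 350.2, 317.0]
painting wrist 0.76 11739 ((580.2510986328125, -202.23675537109375), (201.0800018310547, 149.97125244140625), 85.92499542236328) z 15.9 bbox [99.9, 127.6, 231.4, 229.4]
[619.06171971  44.18603316 393.80155553] 3.0955506999041233 [-1.23142405e-01  2.30662890e-01  1.20357034e+00 -2.77569077e-05
  1.70738540e+00 -1.64790056e+00]
```

Call:
{"api": "carry_out", "payload": {
  "targets": [
    {"slide": [3.3, -0.08, 0], "roll": 0.024},
    {"slide": [3.3, -0.08, 0], "roll": 0},
    {"slide": [3.3, -0.08, 0], "roll": 0},
    {"slide": [0, 0, 3.5], "roll": 0},
    {"slide": [0, 0, 3.5], "roll": 0},
    {"slide": [0, 0, 3.5], "roll": 0},
    {"slide": [0, 0, 3.5], "roll": 0},
    {"slide": [0, 0, 3.5], "roll": 0},
    {"slide": [0, 0, 3.5], "roll": 0},
    {"slide": [0, 0, 3.5], "roll": 0},
    {"slide": [0, 0, 3.5], "roll": 0},
    {"slide": [0, 0, 3.0], "roll": 0},
    {"slide": [0, 0, 0], "roll": 0},
    {"slide": [0, 0, 0], "roll": 0},
    {"slide": [0, 0, 0], "roll": 0}
  ]
}}

```text
time: 32.8
tcp_pos: [521.6, 47.8, 85.9]
ee_rot: [0.111, 3.137, -0.001]
force: [-0.0, -0.6, 0.6]
grip_width: 91.9
gripper_force: 0.0
```

Run:
```python
from h import *
bar('scale_bar')
go(519.4,46.6,21,np.radians(176))
```

```text
scale_bar wrist 0.57 7061 ((529.7132568359375, 45.540626525878906), (28.046445846557617, 141.6017608642578), 85.90010833740234) z 8.2 bbox [300.1, 163.3, 341.0, 348.4]
from [522.3  47.7  86.6] yaw 3.071 slide [ 0.31 -0.13  6.56] len 6.6 roll -0.001
```

Call:
{"api": "carry_out", "payload": {
  "targets": [
    {"slide": [0.2, -0.13, 2.5], "roll": 0},
    {"slide": [0, 0, 2.0], "roll": 0},
    {"slide": [0, 0, 1.3], "roll": 0},
    {"slide": [0, 0, 0.6], "roll": 0},
    {"slide": [0, 0, 0], "roll": 0},
    {"slide": [0, 0, 0], "roll": 0},
    {"slide": [0, 0, 0], "roll": 0}
  ]
}}

```text
time: 33.48
tcp_pos: [519.4, 46.6, 21.4]
ee_rot: [0.111, 3.137, -0.0]
force: [-0.1, 0.7, -0.2]
grip_width: 92.0
gripper_force: 0.0
```

Call:
{"api": "carry_out", "payload": {
  "claw": 1,
  "targets": [
    {"slide": [0, 0, 0], "roll": 0},
    {"slide": [0, 0, 0], "roll": 0},
    {"slide": [0, 0, 0], "roll": 0},
    {"slide": [0, 0, 0], "roll": 0},
    {"slide": [0, 0, 0], "roll": 0},
    {"slide": [0, 0, 0], "roll": 0},
    {"slide": [0, 0, 0], "roll": 0},
    {"slide": [0, 0, 0], "roll": 0},
    {"slide": [0, 0, 0], "roll": 0},
    {"slide": [0, 0, 0], "roll": 0}
  ]
}}

```text
time: 34.32
tcp_pos: [518.0, 46.8, 19.8]
ee_rot: [-0.111, -3.14, 0.0]
force: [-0.7, -0.8, 0.3]
grip_width: 27.2
gripper_force: 30.3
```

Call:
{"api": "carry_out", "payload": {
  "targets": [
    {"slide": [0, 0, -0.5], "roll": 0},
    {"slide": [0, 0, -1], "roll": 0},
    {"slide": [0, 0, -2], "roll": 0},
    {"slide": [0, 0, -2], "roll": 0},
    {"slide": [0, 0, -2], "roll": 0},
    {"slide": [0, 0, -2], "roll": 0},
    {"slide": [0, 0, -2], "roll": 0},
    {"slide": [0, 0, 0], "roll": 0},
    {"slide": [0, 0, 0], "roll": 0},
    {"slide": [0, 0, 0], "roll": 0}
  ]
}}

```text
time: 35.15
tcp_pos: [517.4, 46.9, 134.0]
ee_rot: [-0.111, -3.138, -0.0]
force: [-0.3, 0.4, -0.7]
grip_width: 27.6
gripper_force: 30.0
```

Run:
```python
from h import *
o=bar('scale_bar',z=(70,150),save='w10.png');bar('painting','scene',z=(13,20));bar('painting','side',z=(12,20))
print(o['tcp_pos'],yaw(o),o['grip_width'])
```

```text
scale_bar wrist 0.81 11246 ((531.7962646484375, 46.198524475097656), (28.955562591552734, 147.18441772460938), 85.67900085449219) z 122.4 bbox [295.8, 175.9, 353.9, 426.8]
painting scene 0.85 3550 ((579.751708984375, -202.1707305908203), (200.84744262695312, 151.27285766601562), 85.87342071533203) z 16.1 bbox [218.4, 212.1, 316.5, 295.1]
painting side 0.92 781 ((610.1414184570312, -181.00460815429688), (158.56932067871094, 91.12088012695312), 86.12039947509766) z 14.5 bbox [281.6, 203.2, 316.6, 253.8]
painting side 0.74 2930 ((576.5928955078125, 308.7460632324219), (119.2227783203125, 215.516357421875), 25.096832275390625) z 14.9 bbox [235.9, 264.8, 327.8, 480.0]
[517.36887289  46.90417749 133.95159827] 3.07079475134147 27.558008859505897
```

View pics/w10.png

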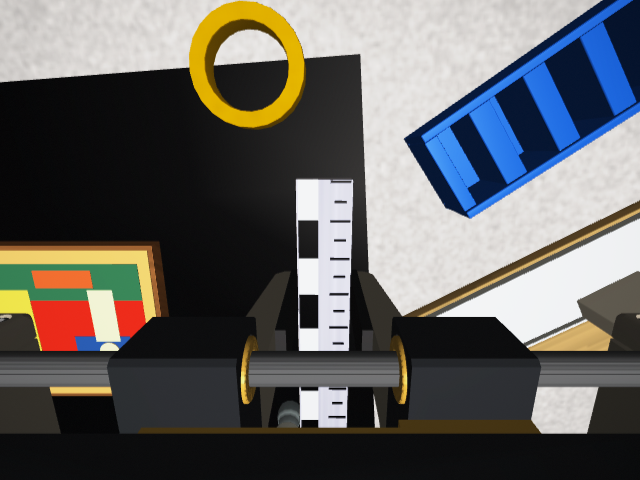

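The bar is held level, its near end at (325,180). Painting centre about (580,-202), yaw -4.1°. Carrying the bar to its front edge.

Call:
{"api": "carry_out", "payload": {
  "targets": [
    {"slide": [0.68, -3.72, 0], "roll": 0},
    {"slide": [0.68, -3.72, 0], "roll": 0},
    {"slide": [0.68, -3.72, 0], "roll": 0},
    {"slide": [0.68, -3.72, 0], "roll": 0},
    {"slide": [0.68, -3.72, 0], "roll": 0},
    {"slide": [0.69, -3.72, 0], "roll": 0.121},
    {"slide": [0, 0, 0], "roll": 0.121},
    {"slide": [0, 0, 0], "roll": 0.121},
    {"slide": [0, 0, 0], "roll": 0.121},
    {"slide": [0, 0, 0], "roll": 0.121},
    {"slide": [0, 0, 0], "roll": 0.121},
    {"slide": [0, 0, 0], "roll": 0.121},
    {"slide": [0, 0, 0], "roll": 0.121},
    {"slide": [0, 0, 0], "roll": 0.121},
    {"slide": [0, 0, 0], "roll": 0.121},
    {"slide": [0, 0, 0], "roll": 0.121},
    {"slide": [0, 0, 0], "roll": 0.121},
    {"slide": [0, 0, 0], "roll": 0.12},
    {"slide": [0, 0, 0], "roll": 0},
    {"slide": [0, 0, 0], "roll": 0}
  ]
}}

```text
time: 37.12
tcp_pos: [461.3, -172.9, 134.5]
ee_rot: [-2.296, -2.143, 0.0]
force: [0.4, -0.3, -0.9]
grip_width: 27.6
gripper_force: 30.0
```

Run:
```python
from h import *
o=bar('scale_bar',z=(70,150));bar('painting',z=(13,20))
go(460.8,-172.8,20,1.4992)
```

```text
scale_bar wrist 0.64 11113 ((460.22723388671875, -186.63180541992188), (147.2127227783203, 28.037839889526367), 85.8553695678711) z 122.8 bbox [297.1, 173.0, 353.0, 426.3]
painting wrist 0.68 237 ((729.6904907226562, -233.25721740722656), (8.720369338989258, 36.85834884643555), 6.189604759216309) z 16.6 bbox [619.8, 257.3, 640.0, 307.2]
painting wrist 0.56 30696 ((580.90625, -185.2230987548828), (164.2282257080078, 151.04640197753906), 85.7912368774414) z 16.1 bbox [374.4, 142.1, 570.3, 352.5]
from [ 461.4 -172.9  134.7] yaw 1.5005 slide [ 1.000e-02 -6.000e-02  1.147e+01] len 11.5 roll 0.001
```

Call:
{"api": "carry_out", "payload": {
  "targets": [
    {"slide": [-0.08, 0, 2.5], "roll": 0},
    {"slide": [0, 0, 2.5], "roll": 0},
    {"slide": [0, 0, 2.5], "roll": 0},
    {"slide": [0, 0, 2.0], "roll": 0},
    {"slide": [0, 0, 1.2], "roll": 0},
    {"slide": [0, 0, 0.5], "roll": 0},
    {"slide": [0, 0, 0.2], "roll": 0},
    {"slide": [0, 0, 0], "roll": 0},
    {"slide": [0, 0, 0], "roll": 0}
  ]
}}

```text
time: 38.07
tcp_pos: [462.2, -174.3, 21.8]
ee_rot: [2.298, 2.139, 0.001]
force: [1.2, -0.5, -1.2]
grip_width: 27.4
gripper_force: 30.0
```

Call:
{"api": "carry_out", "payload": {
  "claw": 0.2,
  "targets": [
    {"slide": [0, 0, 0], "roll": 0},
    {"slide": [0, 0, 0], "roll": 0},
    {"slide": [0, 0, 0], "roll": 0},
    {"slide": [0, 0, 0], "roll": 0},
    {"slide": [0, 0, 0], "roll": 0},
    {"slide": [0, 0, -0.5], "roll": 0},
    {"slide": [0, 0, -1], "roll": 0},
    {"slide": [0, 0, -2], "roll": 0},
    {"slide": [0, 0, -3], "roll": 0},
    {"slide": [0, 0, -3], "roll": 0},
    {"slide": [0, 0, -3], "roll": 0},
    {"slide": [0, 0, -3], "roll": 0},
    {"slide": [0, 0, 0], "roll": 0},
    {"slide": [0, 0, 0], "roll": 0}
  ]
}}

```text
time: 39.23
tcp_pos: [462.7, -174.6, 178.6]
ee_rot: [2.296, 2.136, 0.002]
force: [0.0, -0.5, -0.6]
grip_width: 37.1
gripper_force: 0.0
```

Run:
```python
from h import *
o=bar('scale_bar','scene');bar('scale_bar');bar('painting',z=(13,20))
o=arm.get_obs();print(o['tcp_pos'],yaw(o),o['joint_positions'])
```

```text
scale_bar scene 0.97 553 ((461.585693359375, -195.97499084472656), (161.86997985839844, 32.14751052856445), 84.93717956542969) z 8.1 bbox [284.1, 203.7, 328.8, 252.8]
scale_bar wrist 0.76 4328 ((460.7815856933594, -194.94769287109375), (160.3468017578125, 28.08894157409668), 85.61956024169922) z 8.0 bbox [311.5, 163.9, 342.0, 316.9]
painting wrist 0.74 25539 ((580.797119140625, -187.9173126220703), (169.17967224121094, 151.0425262451172), 85.897216796875) z 16.1 bbox [368.9, 142.9, 540.6, 319.6]
[ 460.60091231 -173.21587758  174.38257605] 1.4987824970788646 [-6.05815697e-01 -1.52473021e-03  1.88741806e+00 -3.03244569e-05
  1.25858575e+00 -5.33794316e-01]
```

Call:
{"api": "carry_out", "payload": {
  "claw": -1,
  "targets": [
    {"slide": [-1.05, -1.95, 0], "roll": 0},
    {"slide": [-1.05, -1.95, 0], "roll": 0},
    {"slide": [0, 0, 0], "roll": 0.121},
    {"slide": [0, 0, 0], "roll": 0.121},
    {"slide": [0, 0, 0], "roll": 0.121},
    {"slide": [0, 0, 0], "roll": 0.121},
    {"slide": [0, 0, 0], "roll": 0.121},
    {"slide": [0, 0, 0], "roll": 0.121},
    {"slide": [0, 0, 0], "roll": 0.121},
    {"slide": [0, 0, 0], "roll": 0.121},
    {"slide": [0, 0, 0], "roll": 0.121},
    {"slide": [0, 0, 0], "roll": 0.121},
    {"slide": [0, 0, 0], "roll": 0.121},
    {"slide": [0, 0, 0], "roll": 0.121},
    {"slide": [0, 0, 0], "roll": 0.12},
    {"slide": [0, 0, 0], "roll": 0},
    {"slide": [0, 0, 0], "roll": 0},
    {"slide": [0, 0, 0], "roll": 0}
  ]
}}

```text
time: 41.03
tcp_pos: [420.8, -191.7, 175.4]
ee_rot: [-3.139, 0.11, 0.001]
force: [-0.4, 0.6, -0.4]
grip_width: 92.1
gripper_force: 0.0
```

Run:
```python
from h import *
bar('scale_bar');bar('painting',z=(13,20))
go(420.2,-191.4,21,-.0716)
```

```text
scale_bar wrist 0.68 5002 ((460.6441345214844, -194.23208618164062), (159.9132080078125, 28.264429092407227), 85.53861999511719) z 8.1 bbox [241.9, 169.0, 409.2, 199.2]
from [ 421.  -191.8  175.7] yaw -0.0721 slide [-0.08 -0.04 15.47] len 15.5 roll -0.0
```

Call:
{"api": "carry_out", "payload": {
  "targets": [
    {"slide": [0, 0, 3.0], "roll": 0},
    {"slide": [0, 0, 3.0], "roll": 0},
    {"slide": [0, 0, 3.0], "roll": 0},
    {"slide": [0, 0, 3.0], "roll": 0},
    {"slide": [0, 0, 2.0], "roll": 0},
    {"slide": [0, 0, 1.3], "roll": 0},
    {"slide": [0, 0, 0], "roll": 0},
    {"slide": [0, 0, 0], "roll": 0},
    {"slide": [0, 0, 0], "roll": 0}
  ]
}}

```text
time: 41.98
tcp_pos: [421.3, -192.1, 23.3]
ee_rot: [3.139, -0.114, 0.001]
force: [0.0, 0.7, 0.2]
grip_width: 92.3
gripper_force: 0.0
```

Call:
{"api": "carry_out", "payload": {
  "targets": [
    {"slide": [0.5, 0, 0], "roll": 0},
    {"slide": [0.5, 0, 0], "roll": 0},
    {"slide": [0.5, 0, 0], "roll": 0},
    {"slide": [0.5, 0, 0], "roll": 0},
    {"slide": [0.4, 0, 0], "roll": 0},
    {"slide": [0.4, 0, 0], "roll": 0},
    {"slide": [0.4, 0, 0], "roll": 0},
    {"slide": [0.4, 0, 0], "roll": 0},
    {"slide": [0.4, 0, 0], "roll": 0},
    {"slide": [0, 0, 0], "roll": 0},
    {"slide": [0, 0, 0], "roll": 0}
  ]
}}

```text
time: 42.9
tcp_pos: [461.2, -194.8, 22.8]
ee_rot: [3.139, -0.115, 0.001]
force: [-0.1, -0.4, -0.4]
grip_width: 91.6
gripper_force: 0.0
```

Run:
```python
from h import *
bar('scale_bar',save='w11.png');o=arm.get_obs();print(o['force'])
go(579.8-112.7,-202.8+8.1,21,-.0716)
```

```text
scale_bar wrist 0.81 16250 ((485.732666015625, -196.12123107910156), (160.35325622558594, 29.11101722717285), 85.90155792236328) z 8.0 bbox [168.2, 213.3, 481.8, 269.6]
[-0.12394866  0.4970711   0.18695724]
from [ 460.9 -194.8   22.7] yaw -0.0733 slide [ 0.62 -0.05  0.17] len 0.6 roll -0.002
```

View pics/w11.png

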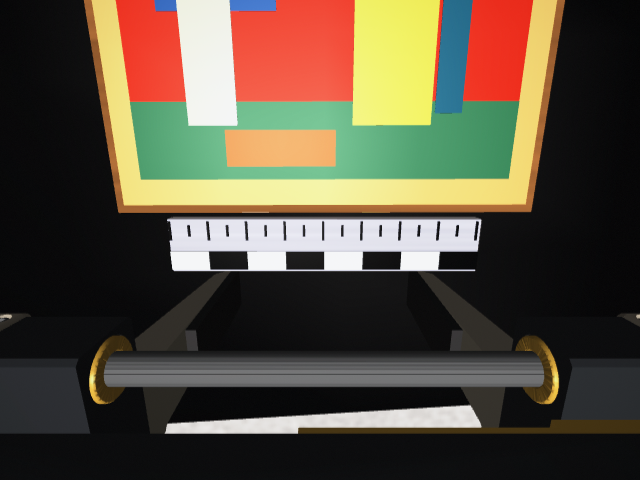

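The bar sits about 5 mm short of the edge and is centred (bar 168–481, painting 118–533). Pushing the rest in small steps.

Call:
{"api": "carry_out", "payload": {
  "targets": [
    {"slide": [0.2, 0, 0], "roll": 0},
    {"slide": [0.2, 0, 0], "roll": 0},
    {"slide": [0.1, 0, 0], "roll": 0},
    {"slide": [0, 0, 0], "roll": 0},
    {"slide": [0, 0, 0], "roll": 0}
  ]
}}

```text
time: 43.42
tcp_pos: [466.0, -195.3, 22.9]
ee_rot: [3.139, -0.115, 0.0]
force: [-0.6, -0.3, -1.2]
grip_width: 92.0
gripper_force: 0.0
```

Call:
{"api": "carry_out", "payload": {
  "targets": [
    {"slide": [0.1, 0, 0], "roll": 0},
    {"slide": [0, 0, 0], "roll": 0},
    {"slide": [0, 0, 0], "roll": 0}
  ]
}}

```text
time: 43.67
tcp_pos: [466.7, -195.2, 22.8]
ee_rot: [-3.139, 0.115, 0.001]
force: [-2.6, -1.1, 1.0]
grip_width: 91.9
gripper_force: 0.8
```

Call:
{"api": "carry_out", "payload": {
  "targets": [
    {"slide": [0.07, 0, 0], "roll": 0},
    {"slide": [0, 0, 0], "roll": 0},
    {"slide": [0, 0, 0], "roll": 0}
  ]
}}

```text
time: 43.92
tcp_pos: [466.9, -195.2, 22.7]
ee_rot: [-3.139, 0.114, 0.003]
force: [-5.1, -1.2, 3.7]
grip_width: 91.7
gripper_force: 2.6
```

Run:
```python
from h import *
bar('scale_bar',save='w12.png');o=arm.get_obs();print(o['force'],o['tcp_pos'])
```

```text
scale_bar wrist 0.91 15070 ((489.329833984375, -196.3791961669922), (160.4963836669922, 28.04507827758789), 85.7748794555664) z 8.1 bbox [169.1, 220.9, 482.3, 272.3]
scale_bar wrist 0.39 76 ((502.58306884765625, -217.08448791503906), (12.033353805541992, 159.5747528076172), 0.7764692902565002) z 8.0 bbox [82.2, 0.0, 564.4, 228.8]
[-5.24405479 -0.49788811  2.80542237] [ 466.86337549 -195.22374377   22.69202108]
```

Contact force is rising, so the bar is against the edge. One last nudge, then back off and rise.

Call:
{"api": "carry_out", "payload": {
  "targets": [
    {"slide": [0.07, 0, 0], "roll": 0},
    {"slide": [0, 0, 0], "roll": 0},
    {"slide": [0, 0, 0], "roll": 0},
    {"slide": [-0.2, 0, 0], "roll": 0},
    {"slide": [-0.5, 0, 0], "roll": 0},
    {"slide": [-1, 0, 0], "roll": 0},
    {"slide": [-1, 0, 0], "roll": 0},
    {"slide": [0, 0, -2], "roll": 0},
    {"slide": [0, 0, -3.5], "roll": 0},
    {"slide": [0, 0, -3.5], "roll": 0},
    {"slide": [0, 0, -3.5], "roll": 0},
    {"slide": [0, 0, -3.5], "roll": 0},
    {"slide": [0, 0, -3.5], "roll": 0},
    {"slide": [0, 0, -3.5], "roll": 0},
    {"slide": [0, 0, 0], "roll": 0},
    {"slide": [0, 0, 0], "roll": 0},
    {"slide": [0, 0, 0], "roll": 0}
  ]
}}

```text
time: 45.43
tcp_pos: [441.1, -193.0, 251.9]
ee_rot: [-3.139, 0.115, 0.0]
force: [-0.2, -0.7, -0.1]
grip_width: 92.0
gripper_force: 0.0
```

Run:
```python
from h import *
o=bar('scale_bar',save='w13.png');bar('painting',z=(13,20));bar('colour_bar');bar('colour_bar','scene')
print(o['tcp_pos'])
```

```text
scale_bar wrist 0.82 3367 ((490.31842041015625, -196.11895751953125), (160.23805236816406, 27.72768211364746), 85.82746887207031) z 8.1 bbox [255.7, 158.2, 393.4, 184.4]
painting wrist 0.81 27464 ((580.0501708984375, -202.64114379882812), (200.0514373779297, 149.95460510253906), 85.83849334716797) z 16.1 bbox [228.7, 4.4, 423.0, 160.5]
painting wrist 0.24 117 ((350.87445068359375, -361.2098388671875), (8.374248504638672, 48.98845291137695), 25.984010696411133) z 16.7 bbox [444.2, 267.2, 503.6, 313.8]
colour_bar wrist 0.87 2620 ((507.31640625, -429.89801025390625), (109.78253936767578, 29.597532272338867), 3.6885762214660645) z 7.9 bbox [510.6, 85.5, 544.6, 186.5]
colour_bar scene 0.87 322 ((507.5406494140625, -428.44110107421875), (112.06649017333984, 34.31500244140625), 5.076757431030273) z 8.1 bbox [217.8, 177.4, 251.8, 204.0]
[ 441.12914883 -193.04807873  251.93514627]
```

View pics/w13.png

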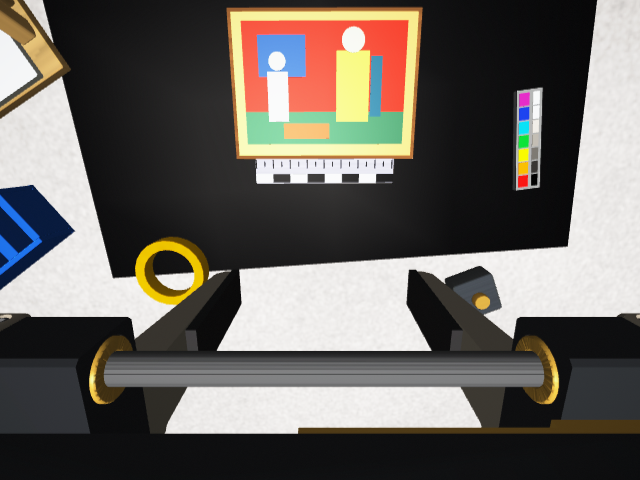

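The scale bar lies flush along the painting's front edge (row 160), centred. The colour bar is at (528,138), undisturbed. Going for it.

Call:
{"api": "carry_out", "payload": {
  "targets": [
    {"slide": [1.19, 3.31, 0], "roll": 0},
    {"slide": [1.19, 3.31, 0], "roll": 0},
    {"slide": [1.19, 3.31, 0], "roll": 0},
    {"slide": [1.19, 3.31, 0], "roll": 0},
    {"slide": [1.19, 3.31, 0], "roll": 0},
    {"slide": [1.19, 3.31, 0], "roll": 0},
    {"slide": [1.19, 3.31, 0], "roll": 0},
    {"slide": [0, 0, 0], "roll": -0.068},
    {"slide": [0, 0, 0], "roll": -0.068},
    {"slide": [0, 0, 3.3], "roll": 0},
    {"slide": [0, 0, 3.3], "roll": 0},
    {"slide": [0, 0, 3.3], "roll": 0},
    {"slide": [0, 0, 3.3], "roll": 0},
    {"slide": [0, 0, 3.0], "roll": 0},
    {"slide": [0, 0, 0], "roll": 0},
    {"slide": [0, 0, 0], "roll": 0},
    {"slide": [0, 0, 0], "roll": 0}
  ]
}}

```text
time: 47.25
tcp_pos: [508.3, -431.6, 92.9]
ee_rot: [3.138, 0.099, 0.003]
force: [0.3, -1.0, 0.7]
grip_width: 91.6
gripper_force: 0.0
```

Run:
```python
from h import *
bar('colour_bar')
go(507.4,-429.8,21,.065)
```

```text
colour_bar wrist 0.73 5342 ((507.18634033203125, -430.63983154296875), (110.50875091552734, 28.021949768066406), 3.577881097793579) z 8.2 bbox [302.7, 177.3, 346.8, 319.6]
from [ 508.9 -432.2   94.1] yaw 0.0628 slide [-0.15 -0.28  7.31] len 7.3 roll -0.002
```

Call:
{"api": "carry_out", "payload": {
  "targets": [
    {"slide": [-0.1, -0.15, 2.5], "roll": 0},
    {"slide": [0, 0, 2.5], "roll": 0},
    {"slide": [0, 0, 1.4], "roll": 0},
    {"slide": [0, 0, 0.7], "roll": 0},
    {"slide": [0, 0, 0], "roll": 0},
    {"slide": [0, 0, 0], "roll": 0},
    {"slide": [0, 0, 0], "roll": 0}
  ]
}}

```text
time: 47.93
tcp_pos: [507.2, -430.0, 21.3]
ee_rot: [3.138, 0.099, 0.003]
force: [-0.3, 0.7, -0.1]
grip_width: 92.1
gripper_force: 0.0
```

Call:
{"api": "carry_out", "payload": {
  "claw": 1,
  "targets": [
    {"slide": [0, 0, 0], "roll": 0},
    {"slide": [0, 0, 0], "roll": 0},
    {"slide": [0, 0, 0], "roll": 0},
    {"slide": [0, 0, 0], "roll": 0},
    {"slide": [0, 0, 0], "roll": 0},
    {"slide": [0, 0, 0], "roll": 0},
    {"slide": [0, 0, 0], "roll": 0},
    {"slide": [0, 0, 0], "roll": 0},
    {"slide": [0, 0, 0], "roll": 0},
    {"slide": [0, 0, 0], "roll": 0}
  ]
}}

```text
time: 48.77
tcp_pos: [506.4, -429.2, 19.8]
ee_rot: [3.14, 0.099, 0.0]
force: [0.2, -0.1, -0.3]
grip_width: 27.4
gripper_force: 30.3
```

Call:
{"api": "carry_out", "payload": {
  "targets": [
    {"slide": [0, 0, -0.5], "roll": 0},
    {"slide": [0, 0, -1], "roll": 0},
    {"slide": [0, 0, -2], "roll": 0},
    {"slide": [0, 0, -2], "roll": 0},
    {"slide": [0, 0, -2], "roll": 0},
    {"slide": [0, 0, -2], "roll": 0},
    {"slide": [0, 0, -2], "roll": 0},
    {"slide": [0, 0, 0], "roll": 0},
    {"slide": [0, 0, 0], "roll": 0},
    {"slide": [0, 0, 0], "roll": 0}
  ]
}}

```text
time: 49.6
tcp_pos: [505.9, -428.6, 133.8]
ee_rot: [-3.139, -0.099, 0.001]
force: [-0.3, -0.1, -1.2]
grip_width: 27.8
gripper_force: 30.0
```

Run:
```python
from h import *
o=bar('colour_bar',z=(70,160));print(o['tcp_pos'],yaw(o),o['grip_width'])
c=np.array([580,-202.6]);a=-.0726;x=np.array([np.cos(a),np.sin(a)]);y=np.array([-x[1],x[0]])
print(c+y*(114+32),c+y*(114+32+35))
go(*(c+y*146),21,a)
```

```text
colour_bar wrist 0.68 8785 ((516.0964965820312, -427.1180419921875), (91.43840026855469, 28.106483459472656), 3.574141263961792) z 122.1 bbox [295.7, 184.5, 353.9, 349.1]
[ 505.94996382 -428.57382987  133.78130505] 0.0627806862197593 27.791743548955818
[590.59029113 -56.98459651] [593.12905955 -22.0767943 ]
from [ 505.6 -428.2  132.8] yaw 0.0628 slide [ 10.84 -36.48  11.26] len 39.7 roll 0.135
```

Call:
{"api": "carry_out", "payload": {
  "targets": [
    {"slide": [-3.5, 0, 0], "roll": 0},
    {"slide": [-3.5, 0, 0], "roll": 0},
    {"slide": [-3.5, 0, 0], "roll": 0},
    {"slide": [0, -3.65, 0], "roll": 0},
    {"slide": [0, -3.65, 0], "roll": 0},
    {"slide": [0, -3.65, 0], "roll": 0},
    {"slide": [0, -3.65, 0], "roll": 0},
    {"slide": [0, -3.65, 0], "roll": 0},
    {"slide": [0, -3.65, 0], "roll": 0},
    {"slide": [0, -3.65, 0], "roll": 0},
    {"slide": [0, -3.65, 0], "roll": 0},
    {"slide": [0, -3.65, 0], "roll": 0},
    {"slide": [0, -3.65, 0], "roll": 0},
    {"slide": [0, 0, 0], "roll": 0}
  ]
}}

```text
time: 50.87
tcp_pos: [376.6, -65.9, 133.0]
ee_rot: [-3.136, -0.107, 0.005]
force: [-0.3, -1.0, -1.8]
grip_width: 27.2
gripper_force: 30.0
```

Call:
{"api": "carry_out", "payload": {
  "targets": [
    {"slide": [3.55, 0, 0], "roll": 0},
    {"slide": [3.55, 0, 0], "roll": 0},
    {"slide": [3.55, 0, 0], "roll": 0},
    {"slide": [3.55, 0, 0], "roll": 0},
    {"slide": [3.55, 0, 0], "roll": 0},
    {"slide": [3.55, 0, 0], "roll": 0},
    {"slide": [0, 0, 0], "roll": 0.068},
    {"slide": [0, 0, 0], "roll": 0.067},
    {"slide": [0, 0, 0], "roll": 0},
    {"slide": [0, 0, 0], "roll": 0},
    {"slide": [0, 0, 0], "roll": 0}
  ]
}}

```text
time: 51.78
tcp_pos: [590.7, -58.3, 134.2]
ee_rot: [-3.139, 0.111, 0.002]
force: [0.1, -0.6, -0.0]
grip_width: 27.9
gripper_force: 30.0
```

Run:
```python
from h import *
bar('colour_bar',z=(70,160));bar('painting',z=(13,20))
go(589.7,-57,20,-.0726)
```

```text
colour_bar wrist 0.68 8764 ((601.0114135742188, -58.68389892578125), (28.763811111450195, 91.16485595703125), 85.89578247070312) z 122.6 bbox [294.7, 181.3, 354.8, 350.0]
painting wrist 0.87 38976 ((579.1754150390625, -202.99713134765625), (201.05239868164062, 149.99142456054688), 85.90958404541016) z 15.8 bbox [375.5, 147.8, 634.7, 324.3]
from [591.1 -58.2 135. ] yaw -0.0718 slide [-0.15 -0.11 11.5 ] len 11.5 roll 0.001
```

Call:
{"api": "carry_out", "payload": {
  "targets": [
    {"slide": [-0.12, 0, 2.5], "roll": 0},
    {"slide": [0, 0, 2.5], "roll": 0},
    {"slide": [0, 0, 2.5], "roll": 0},
    {"slide": [0, 0, 2.0], "roll": 0},
    {"slide": [0, 0, 1.2], "roll": 0},
    {"slide": [0, 0, 0.5], "roll": 0},
    {"slide": [0, 0, 0.2], "roll": 0},
    {"slide": [0, 0, 0], "roll": 0},
    {"slide": [0, 0, 0], "roll": 0}
  ]
}}

```text
time: 52.73
tcp_pos: [591.2, -58.3, 22.3]
ee_rot: [3.139, -0.113, 0.004]
force: [-0.0, -0.4, -0.6]
grip_width: 27.4
gripper_force: 30.0
```

Call:
{"api": "carry_out", "payload": {
  "claw": 0.2,
  "targets": [
    {"slide": [0, 0, 0], "roll": 0},
    {"slide": [0, 0, 0], "roll": 0},
    {"slide": [0, 0, 0], "roll": 0},
    {"slide": [0, 0, 0], "roll": 0},
    {"slide": [0, 0, 0], "roll": 0},
    {"slide": [0, 0, -0.5], "roll": 0},
    {"slide": [0, 0, -1], "roll": 0},
    {"slide": [0, 0, -2], "roll": 0},
    {"slide": [0, 0, -3], "roll": 0},
    {"slide": [0, 0, -3], "roll": 0},
    {"slide": [0, 0, -3], "roll": 0},
    {"slide": [0, 0, -3], "roll": 0},
    {"slide": [0, 0, 0], "roll": 0},
    {"slide": [0, 0, 0], "roll": 0},
    {"slide": [0, 0, 0], "roll": 0}
  ]
}}

```text
time: 53.98
tcp_pos: [589.8, -57.9, 175.8]
ee_rot: [-3.139, 0.113, 0.0]
force: [-0.4, 1.0, -0.3]
grip_width: 37.0
gripper_force: 0.0
```

Run:
```python
from h import *
bar('colour_bar');bar('colour_bar','scene');bar('scale_bar','scene');bar('painting',z=(13,20))
c=np.array([579.8,-202.7]);a=-.0726;x=np.array([np.cos(a),np.sin(a)]);y=np.array([-x[1],x[0]])
go(*(c+y*180),174,a-np.pi/2)
print(arm.get_obs()['joint_positions'])
```

```text
colour_bar wrist 0.66 2995 ((592.0672607421875, -57.628746032714844), (27.77324104309082, 110.17911529541016), 85.36127471923828) z 8.2 bbox [310.3, 166.0, 341.6, 278.0]
colour_bar scene 0.58 514 ((591.8218383789062, -58.0753173828125), (32.39426040649414, 111.12940216064453), 86.8246841430664) z 8.0 bbox [282.5, 276.2, 325.4, 311.0]
scale_bar scene 0.29 142 ((389.5690612792969, 4.7402496337890625), (74.78848266601562, 73.45695495605469), 73.13516235351562) z 8.5 bbox [369.9, 244.0, 404.3, 273.8]
painting wrist 0.81 30716 ((579.123779296875, -202.8729705810547), (201.03817749023438, 150.21414184570312), 85.87673950195312) z 15.8 bbox [370.7, 145.0, 597.0, 301.3]
from [589.8 -57.9 175.2] yaw -0.0722 slide [ 0.06 -3.49  0.12] len 3.5 roll 1.571
[-3.01571641e-01  2.52968559e-01  1.60575933e+00 -2.33601062e-05
  1.28398466e+00  1.34144879e+00]
```

The bar lies about 2 mm too far from the robot. Regripping it to shift it before the push.

Call:
{"api": "carry_out", "payload": {
  "targets": [
    {"slide": [0, 0, 3.5], "roll": 0},
    {"slide": [0, 0, 3.5], "roll": 0},
    {"slide": [0, 0, 3.5], "roll": 0},
    {"slide": [0, 0, 3.0], "roll": 0},
    {"slide": [0, 0, 1.3], "roll": 0},
    {"slide": [0, 0, 0.6], "roll": 0},
    {"slide": [0, 0, 0], "roll": 0},
    {"slide": [0, 0, 0], "roll": 0}
  ]
}}

```text
time: 55.05
tcp_pos: [591.4, -58.3, 23.3]
ee_rot: [3.139, -0.113, 0.004]
force: [0.0, -0.6, 0.7]
grip_width: 36.8
gripper_force: 0.0
```

Call:
{"api": "carry_out", "payload": {
  "claw": 1,
  "targets": [
    {"slide": [0, 0, 0], "roll": 0},
    {"slide": [0, 0, 0], "roll": 0},
    {"slide": [0, 0, 0], "roll": 0},
    {"slide": [0, 0, 0], "roll": 0},
    {"slide": [0, 0, 0], "roll": 0},
    {"slide": [0, 0, -0.1], "roll": 0},
    {"slide": [-0.1, 0, 0], "roll": 0},
    {"slide": [-0.12, 0, 0], "roll": 0},
    {"slide": [0, 0, 0.1], "roll": 0},
    {"slide": [0, 0, 0], "roll": 0},
    {"slide": [0, 0, 0], "roll": 0},
    {"slide": [0, 0, 0], "roll": 0}
  ]
}}

```text
time: 56.05
tcp_pos: [588.9, -58.1, 23.5]
ee_rot: [3.139, -0.113, 0.003]
force: [-1.2, -0.0, 11.0]
grip_width: 26.8
gripper_force: 30.0
```

Call:
{"api": "carry_out", "payload": {
  "claw": 0.2,
  "targets": [
    {"slide": [0, 0, 0], "roll": 0},
    {"slide": [0, 0, 0], "roll": 0},
    {"slide": [0, 0, 0], "roll": 0},
    {"slide": [0, 0, 0], "roll": 0},
    {"slide": [0, 0, 0], "roll": 0},
    {"slide": [0, 0, -0.5], "roll": 0},
    {"slide": [0, 0, -1], "roll": 0},
    {"slide": [0, 0, -2], "roll": 0},
    {"slide": [0, 0, -3], "roll": 0},
    {"slide": [0, 0, -3], "roll": 0},
    {"slide": [0, 0, -3], "roll": 0},
    {"slide": [0, 0, -3], "roll": 0},
    {"slide": [0, 0, 0], "roll": 0},
    {"slide": [0, 0, 0], "roll": 0},
    {"slide": [0, 0, 0], "roll": 0}
  ]
}}

```text
time: 57.3
tcp_pos: [587.6, -57.7, 176.8]
ee_rot: [-3.139, 0.113, 0.0]
force: [0.3, 0.7, -1.2]
grip_width: 37.1
gripper_force: 0.0
```

Run:
```python
from h import *
bar('colour_bar');bar('painting',z=(13,20))
c=np.array([579.6,-202.7]);a=-.0726;x=np.array([np.cos(a),np.sin(a)]);y=np.array([-x[1],x[0]])
go(*(c+y*185),174,a+np.pi/2)
```

```text
colour_bar wrist 0.92 3109 ((589.2147827148438, -57.06254196166992), (27.979768753051758, 110.13361358642578), 85.90482330322266) z 8.2 bbox [309.3, 167.8, 342.2, 276.1]
painting wrist 0.36 79 ((706.2196044921875, -65.81541442871094), (22.506126403808594, 9.517012596130371), 79.53691101074219) z 15.8 bbox [314.4, 64.7, 341.6, 102.1]
from [586.9 -57.5 175.2] yaw -0.0722 slide [ 0.32 -3.97  0.13] len 4.0 roll -1.57
```

Call:
{"api": "carry_out", "payload": {
  "claw": -1,
  "targets": [
    {"slide": [0.15, -2.0, 0], "roll": 0},
    {"slide": [0.15, -1.95, 0], "roll": 0},
    {"slide": [0, 0, 0], "roll": -0.121},
    {"slide": [0, 0, 0], "roll": -0.121},
    {"slide": [0, 0, 0], "roll": -0.121},
    {"slide": [0, 0, 0], "roll": -0.121},
    {"slide": [0, 0, 0], "roll": -0.121},
    {"slide": [0, 0, 0], "roll": -0.121},
    {"slide": [0, 0, 0], "roll": -0.121},
    {"slide": [0, 0, 0], "roll": -0.121},
    {"slide": [0, 0, 0], "roll": -0.121},
    {"slide": [0, 0, 0], "roll": -0.121},
    {"slide": [0, 0, 0], "roll": -0.121},
    {"slide": [0, 0, 0], "roll": -0.121},
    {"slide": [0, 0, 0], "roll": -0.118},
    {"slide": [0, 0, 0], "roll": 0},
    {"slide": [0, 0, 0], "roll": 0},
    {"slide": [0, 0, 0], "roll": 0}
  ]
}}

```text
time: 59.0
tcp_pos: [593.4, -18.6, 176.3]
ee_rot: [-2.304, -2.135, 0.001]
force: [0.8, -0.4, 0.6]
grip_width: 92.0
gripper_force: 0.0
```

Call:
{"api": "carry_out", "payload": {
  "targets": [
    {"slide": [0, 0, 3.0], "roll": 0},
    {"slide": [0, 0, 3.0], "roll": 0},
    {"slide": [0, 0, 3.0], "roll": 0},
    {"slide": [0, 0, 3.0], "roll": 0},
    {"slide": [0, 0, 2.0], "roll": 0},
    {"slide": [0, 0, 1.3], "roll": 0},
    {"slide": [0, 0, 0], "roll": 0},
    {"slide": [0, 0, 0], "roll": 0},
    {"slide": [0, 0, 0], "roll": 0}
  ]
}}

```text
time: 59.75
tcp_pos: [594.6, -18.8, 25.0]
ee_rot: [2.301, 2.137, 0.002]
force: [0.2, 0.1, -0.3]
grip_width: 92.2
gripper_force: 0.0
```

Run:
```python
from h import *
c=np.array([579.6,-202.7]);a=-.0726;x=np.array([np.cos(a),np.sin(a)]);y=np.array([-x[1],x[0]])
go(*(c+y*138),22,a+np.pi/2)
```

```text
from [594.6 -18.8  25. ] yaw 1.4972 slide [-4.65 -0.16  0.3 ] len 4.7 roll -0.001
```

Call:
{"api": "carry_out", "payload": {
  "targets": [
    {"slide": [0, 0, 0.2], "roll": 0},
    {"slide": [-0.5, 0, 0], "roll": 0},
    {"slide": [-0.5, 0, 0], "roll": 0},
    {"slide": [-0.5, 0, 0], "roll": 0},
    {"slide": [-0.4, 0, 0], "roll": 0},
    {"slide": [-0.4, 0, 0], "roll": 0},
    {"slide": [-0.4, 0, 0], "roll": 0},
    {"slide": [-0.4, 0, 0], "roll": 0},
    {"slide": [-0.4, 0, 0], "roll": 0},
    {"slide": [-0.4, 0, 0], "roll": 0},
    {"slide": [-0.3, 0, 0], "roll": 0},
    {"slide": [0, 0, 0], "roll": 0},
    {"slide": [0, 0, 0], "roll": 0}
  ]
}}

```text
time: 60.83
tcp_pos: [590.5, -60.8, 21.7]
ee_rot: [-2.301, -2.139, 0.001]
force: [-0.2, 0.1, -0.1]
grip_width: 92.0
gripper_force: 0.0
```

Call:
{"api": "carry_out", "payload": {
  "targets": [
    {"slide": [-0.2, 0, 0], "roll": 0},
    {"slide": [-0.1, 0, 0], "roll": 0},
    {"slide": [0, 0, 0], "roll": 0},
    {"slide": [0, 0, 0], "roll": 0}
  ]
}}

```text
time: 61.17
tcp_pos: [590.4, -63.6, 21.7]
ee_rot: [-2.301, -2.139, 0.0]
force: [-0.6, 0.0, -0.8]
grip_width: 92.2
gripper_force: 0.0
```

Call:
{"api": "carry_out", "payload": {
  "targets": [
    {"slide": [-0.1, 0, 0], "roll": 0},
    {"slide": [0, 0, 0], "roll": 0},
    {"slide": [0, 0, 0], "roll": 0}
  ]
}}

```text
time: 61.42
tcp_pos: [590.4, -64.5, 21.8]
ee_rot: [2.301, 2.139, -0.0]
force: [0.5, 1.1, 0.2]
grip_width: 91.5
gripper_force: 0.0
```

Call:
{"api": "carry_out", "payload": {
  "targets": [
    {"slide": [-0.1, 0, 0], "roll": 0},
    {"slide": [0, 0, 0], "roll": 0},
    {"slide": [0, 0, 0], "roll": 0}
  ]
}}

```text
time: 61.67
tcp_pos: [590.3, -65.5, 21.8]
ee_rot: [2.301, 2.139, -0.0]
force: [0.4, 0.3, 0.2]
grip_width: 92.3
gripper_force: 0.0
```

Call:
{"api": "carry_out", "payload": {
  "targets": [
    {"slide": [-0.1, 0, 0], "roll": 0},
    {"slide": [0, 0, 0], "roll": 0},
    {"slide": [0, 0, 0], "roll": 0}
  ]
}}

```text
time: 61.92
tcp_pos: [590.2, -66.1, 21.8]
ee_rot: [-2.301, -2.139, -0.001]
force: [0.9, 3.5, 0.6]
grip_width: 92.2
gripper_force: 1.3
```

Call:
{"api": "carry_out", "payload": {
  "targets": [
    {"slide": [-0.07, 0, 0], "roll": 0},
    {"slide": [0, 0, 0], "roll": 0},
    {"slide": [0, 0, 0], "roll": 0}
  ]
}}

```text
time: 62.17
tcp_pos: [590.2, -66.2, 21.8]
ee_rot: [-2.3, -2.138, -0.002]
force: [0.2, 4.8, 0.5]
grip_width: 91.7
gripper_force: 2.6
```

Run:
```python
from h import *
bar('colour_bar');bar('painting',z=(13,20));o=arm.get_obs();print(o['force'],o['tcp_pos'])
```

```text
colour_bar wrist 0.56 8544 ((587.037109375, -88.4268798828125), (27.916189193725586, 109.9046859741211), 86.07451629638672) z 8.1 bbox [222.6, 301.0, 423.9, 351.2]
painting wrist 0.78 11342 ((584.6025390625, -133.00909423828125), (33.583675384521484, 150.5902099609375), 87.62940979003906) z 15.9 bbox [189.9, 344.5, 456.1, 434.6]
[0.53202366 3.77846202 0.6909891 ] [590.18025348 -66.2415298   21.79363267]
```

Contact. One last nudge, back off, rise, then swing away toward the robot and check.

Call:
{"api": "carry_out", "payload": {
  "targets": [
    {"slide": [-0.08, 0, 0], "roll": 0},
    {"slide": [0, 0, 0], "roll": 0},
    {"slide": [0, 0, 0], "roll": 0},
    {"slide": [0.2, 0, 0], "roll": 0},
    {"slide": [0.5, 0, 0], "roll": 0},
    {"slide": [1, 0, 0], "roll": 0},
    {"slide": [1, 0, 0], "roll": 0},
    {"slide": [0, 0, -2], "roll": 0},
    {"slide": [0, 0, -3.5], "roll": 0},
    {"slide": [0, 0, -3.5], "roll": 0},
    {"slide": [0, 0, -3.5], "roll": 0},
    {"slide": [0, 0, -3.5], "roll": 0},
    {"slide": [0, 0, -3.5], "roll": 0},
    {"slide": [0, 0, -3.5], "roll": 0},
    {"slide": [0, 0, -3.5], "roll": 0},
    {"slide": [0, 0, 0], "roll": 0},
    {"slide": [0, 0, 0], "roll": 0}
  ]
}}

```text
time: 63.78
tcp_pos: [593.4, -40.7, 289.8]
ee_rot: [2.297, 2.136, 0.005]
force: [-0.3, -0.0, -0.6]
grip_width: 92.3
gripper_force: 0.0
```

Call:
{"api": "carry_out", "payload": {
  "targets": [
    {"slide": [0, -3.5, 0], "roll": 0},
    {"slide": [0, -3.5, 0], "roll": 0},
    {"slide": [0, -3.5, 0], "roll": 0},
    {"slide": [0, -3.5, -1], "roll": 0},
    {"slide": [-3.5, 0, -1], "roll": 0},
    {"slide": [-3.5, 0, -1], "roll": 0},
    {"slide": [-3.5, 0, 0], "roll": 0},
    {"slide": [-3.5, 0, 0], "roll": 0},
    {"slide": [0, 0, 0], "roll": 0.12},
    {"slide": [0, 0, 0], "roll": 0.12},
    {"slide": [0, 0, 0], "roll": 0.12},
    {"slide": [0, 0, 0], "roll": 0.12},
    {"slide": [0, 0, 0], "roll": 0.12},
    {"slide": [0, 0, 0], "roll": 0.12},
    {"slide": [0, 0, 0], "roll": 0.12},
    {"slide": [0, 0, 0], "roll": 0.12},
    {"slide": [0, 0, 0], "roll": 0.12},
    {"slide": [0, 0, 0], "roll": 0.12},
    {"slide": [0, 0, 0], "roll": 0},
    {"slide": [0, 0, 0], "roll": 0}
  ]
}}

```text
time: 65.45
tcp_pos: [441.8, -169.9, 315.2]
ee_rot: [-3.104, -0.471, 0.003]
force: [-0.4, 1.3, -0.2]
grip_width: 91.7
gripper_force: 0.0
```

Run:
```python
from h import *
o=bar('scale_bar',save='w14.png');bar('colour_bar');bar('painting',z=(13,20));print(o['tcp_pos'],yaw(o))
_,im,_=cap('scene');_,iw,_=cap('wrist')
a=cv2.resize(im[130:400,130:560],(800,502))
cv2.imwrite('pics/f.png',a[:,:,::-1]);
```

```text
scale_bar wrist 0.57 2334 ((490.4721374511719, -196.43890380859375), (159.2484893798828, 27.603445053100586), 85.70545959472656) z 8.0 bbox [298.1, 144.6, 411.8, 205.1]
colour_bar wrist 0.93 2014 ((587.12353515625, -88.51778411865234), (27.409183502197266, 110.2291488647461), 85.9881591796875) z 8.4 bbox [274.3, 25.4, 323.8, 121.6]
painting wrist 0.77 18870 ((579.549560546875, -202.69140625), (200.18136596679688, 150.18128967285156), 85.9311294555664) z 16.1 bbox [289.7, 19.2, 476.1, 194.5]
[ 441.79526543 -169.88380886  315.24049547] 0.30136905816294923
```

View pics/f.png

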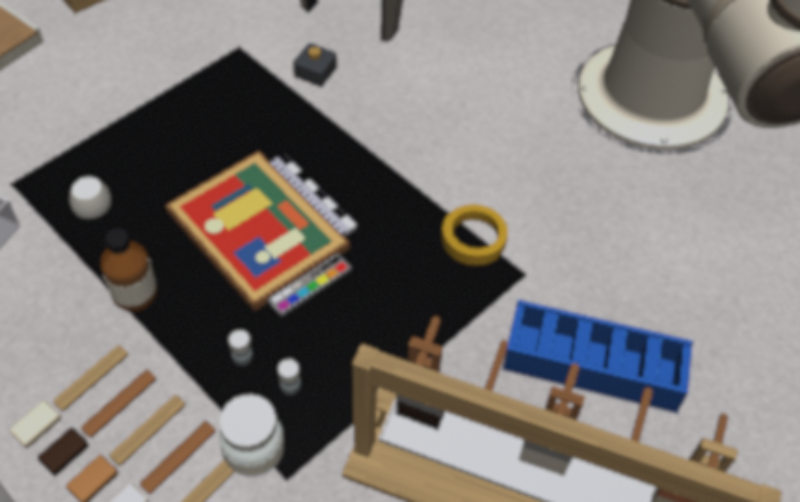

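The final picture shows both bars flush against and centred on their edges (scale (313,195), colour (312,285)). Three brushes hang on their pegs and everything else is untouched. Handing in.

```bash
python3 -c "
from workcell import arm
print(arm.job_done())"
```

```text
the job is handed in; nothing more can be done
None
```

The job is handed in: the three wet brushes in the caddy are hung on separate pegs, bristles down, and the scale bar and colour bar lie flush and centred on the painting's front and left edges to within about 1 mm by the last wrist-camera measurement, with no result reported back.

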